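# Load the reference tile on the indexing stage and hold its index pin out

## Task

Stand the black reference tile upright on one of its short thin edges in the slot on top of the indexing stage, centred along the slot, and let go of it. Then grip the black knob of the stage's spring-loaded index pin, pull it straight back as far as it goes and keep holding it there, clear of its seat hole, so that a colleague can turn the stage: finish while still holding the knob back. Leave the things lying around where they are.

Things in the scene. Friction and masses are not known exactly. Their poses are not given: they have to be found in the camera images.
- gloss_tile: flat black reference tile (dark frame, black glass face), loose, 62 x 88 x 12 mm, about 85 g; origin at the centre of its underside, its x along the 62 mm side, y along the 88 mm side, z out of the glass face. It starts lying flat, glass up, on the tile rest. Either short edge may be the lower one when it stands, and the glass may look either way
- tile_mid (a point): the middle of the tile, 6 mm above the tile's origin along its z
- tile_rest: low grey rest, fixed, 48 x 74 mm, top 30 mm above the table, that carries the tile at the start, so that the tile overhangs it by about 7 mm on every side; origin at the centre of its underside, y along its 74 mm side
- index_stage: aluminium indexing stage, fixed: base plate (x -76 to 50, y +-55 mm, 10 mm high), disc of 84 mm diameter with top at 44 mm, two rails on it that form the slot, and at -x a bracket (x -74 to -50, y +-15 mm, 52 mm high) with a 17 mm collar to x = -84 mm that guides the index pin. Origin on the table under the disc's centre; -x roughly faces the robot. The disc does not turn in this task
- slot_floor (a point): centre of the slot's floor on the disc, 44 mm above the table: the slot is 15 mm wide (stage x), open at both ends, with rails 66 mm long (stage y), 12 mm high, topped by lips that flare outward to 64 mm above the table with a mouth about 24 mm wide. A tile standing in it lies across the pin's axis
- pin_knob (a point): middle of the black cylindrical knob of the index pin, 20 mm diameter, 26 mm long, axis along the stage's x: 34 mm above the table and 99 mm from the disc's centre at the stage's -x side when the pin is in. 2 mm of space to the collar; nothing beside or above it
- index_pin (a joint): how far the index pin is pulled back, m: 0 = seated by its spring, 0.014 = at its stop; it moves along the stage's -x. The pin leaves the seat hole at 0.008. The spring pulls back with 4 N at 0 and about 10 N at 0.014, and shuts the pin if it is let go
- coupon_rack: black slotted block, 46 x 110 x 20 mm, loose, to be left alone; origin under its centre
- tweezers: steel tweezers lying flat, 18 x 120 x 8 mm, loose, to be left alone; origin under their centre
- spare_pot: white pot with green lid, 45 mm diameter, 43 mm high, loose, to be left alone; origin under its centre
- spare_block: brown sanding block, 48 x 85 x 25 mm, loose, to be left alone; origin under its centre
Things that resemble listed ones, but are neither listed nor needed, are in the scene too. Of the things that look like the gloss_tile, the larger one is meant.

How it is judged:
On the way:
1. the tile stands upright in the slot, let go ((angle between gloss_tile's own y axis and vertical below 0.15 rad or angle between gloss_tile's own y axis and vertical above 2.99 rad) and x of tile_mid in the frame of index_stage between -0.008 and 0.008 m and y of tile_mid in the frame of index_stage between -0.012 and 0.012 m and height (world z) of tile_mid between 0.083 and 0.092 m and contact force between each of the arm, the fingers and gloss_tile below 0.05 N), for 0.2 s.
At the end, for the whole second after the job is handed in: Tile at rest and untouched in the slot: long axis within 0.15 rad of vertical, middle within 8 mm across and 12 mm along the slot of its centre and 83 to 92 mm above the table; fingers hold the knob (over 2 N) with the pin pulled back over 11.5 of its 14 mm, through the last second (all of step 1 and linear speed of gloss_tile below 0.02 m/s and value of joint index_pin above 0.0115 m and contact force between the fingers and index_stage above 2 N); the arm keeps its last pose, push and grip.
It fails at once if a bystander is pushed more than 25 mm away (distance of any of coupon_rack, tweezers, spare_pot, spare_block from where it was at the start of the episode above 0.025 m).
It also fails if it takes over 58 s, if anything falls off the work surface, if the arm or the gripper's body presses on something with over 40 N, if the wrist force passes 120 N, or if a joint passes its speed limit or range.

## Robot

A 6-joint arm with a two-finger parallel gripper is mounted at the origin on a cart in front of the work surface, level with it; the furniture and walls round the work are solid. World frame = base frame: x ahead of the robot, y to its left, z up, the work surface at z = 0. Lengths are in m, angles in rad, forces in N, time in s.
With the tool pointing down it reaches from about 0.4 to 0.825 m from the base axis. Payload 7 kg.
Tool frame: the origin (TCP) lies between the finger pads; the fingertips stand 11 mm ahead of it and the grasp point (between the pads) lies 8 mm behind it; x points along the fingers, z is the direction in which the jaws open and shut, and the axes are right-handed (so a half turn about x gives the same grasp; the last joint's range is limited). The gripper opens to 88 mm and grips with 3 to 60 N. Pads are 19 mm wide; open, the fingers measure 130 mm over their backs; the gripper's body (78 mm by 193 mm) begins 47 mm behind the grasp point.
Start: joints at [-0.831, 0.359, 0.012, 0, -1.224, -0.288], TCP at [0.295, -0.607, 0.238] pointing down, gripper open.
Joint ranges: [-3.07, 3.07], [-1.43, 2.12], [-1.02, 1.25], [-3.03, 1.67], [-3.05, -0], [-3.03, 3.03]. Speed limits (rad/s): [2.39, 2.39, 3.01, 3.14, 3.14, 3.14].

## Interface

Orientations are given as [roll, pitch, yaw] about the fixed x, y, z axes, in that order (R = Rz(yaw) Ry(pitch) Rx(roll)).
In Python, from station import arm gives the robot as it stands.
- The arm moves only by the tool jog_arm, never from a script. Its argument "motion" is a list of rows, each an object of numbers: "dx", "dy", "dz": the shift along the tool's x, y, z in m; "twist": the turn about the tool's x in degrees. In form: [{"dx": .., "dy": .., "dz": .., "twist": ..}, ...]. A call has 1 to 20 rows; each row is the pose to reach, as a shift and turn from the pose commanded when the call began, along the tool's axes at that moment; what a row does not reach only later rows make up. A row lasts 1/12 s, in which the tool goes at most 41.7 mm and 7.16 degrees, less where a joint would pass 70% of its speed; a pose out of reach is approached as far as the arm can. A call with a gripper value outside its range is refused whole. "gripper" is the finger opening in m, from 0 to 0.0876, set as the call begins (left out, the last holds). The fingers move at their own pace and stop on an object; "newtons" is the grip in N (left out, the last holds). Time passes only in rows, so rows that repeat a pose let the fingers close. It gives the time, the measured TCP pose, the force and the opening at its end, in the units of the state.
- arm.get_state(): the state, without advancing time (a new reading comes with each control period).
- arm.grab_frame(name): name is "side" or "top"; returns the picture (480x640x3 uint8, red, green, blue); there is no depth.
- arm.camera_model(name): a dict with "camera_matrix" (3x3 intrinsics, pixels), "k1" (the pictures are not rectified: a ray, as slopes to the right and down, at radius r is drawn at 1 + k1 r^2 times it, then the intrinsics apply), "eye" and "attitude" of the camera in the world. Camera axes: x right, y down, z forward; pixel columns grow to the right and rows downward; lengths in m; the calibration is good to about 2 mm. A picture is of the moment at which its call begins. camera_model takes no time and is no camera call.
- arm.job_done(): hands the job in, once; it reports no verdict.
The state is a dict: "t": time; "q": joint angles; "qd": joint speeds; "joint_efforts": joint torques, N m; "eef_pos": TCP position; "ee_rot": TCP orientation; "force": force on the tool from outside, world axes, zero at the start; "moment": the same for the moment, N m; "width": finger opening in m.
Only numpy, scipy, OpenCV 4.12 (cv2) and the standard library are available. Lean on these libraries where they do the work, as an engineer would, in place of code of your own. Each camera call takes 0.05 s, during which the arm holds its last target.

## Working session

There is one attempt and no reset: what is moved stays moved. The work goes in short steps, Python scripts to look and compute and a tool call to move; the robot and the scene stay as the last step left them, time stands still between calls to the robot, and variables do not carry over. Pictures are saved under pics/ and viewed, and the job is handed in when it is done.

Besides the shell and the picture viewer there is one more tool, called after "Request:" as a command line: name --argument value ..., lists and objects as JSON in quotes. jog_arm: Moves the arm, as the interface text tells. Its arguments: {"type":"object","properties":{"motion":{"type":"array"},"gripper":{"type":"number"},"newtons":{"type":"number"}},"required":["motion"]}

```bash
ls; mkdir -p pics; python3 - <<'E'
from station import arm
import cv2
print(arm.get_state())
for n in("side","top"):
    cv2.imwrite(f"pics/{n}0.png",arm.grab_frame(n)[:,:,::-1]); print(arm.camera_model(n))
E
```

```text
pics
{'t': 0.0, 'q': array([-8.30902116e-01,  3.59367972e-01,  1.10326586e-02, -3.61991699e-04,
       -1.22408541e+00, -2.88107472e-01]), 'qd': array([-0.0004939 ,  0.00052691,  0.00052647, -0.00124749, -0.00068136,
       -0.00043854]), 'joint_efforts': array([ 3.30801277e-04, -5.82726073e+01,  2.93056262e+01,  6.99755609e+00,
        6.77667311e-03, -1.99087417e-04]), 'eef_pos': array([ 0.29445828, -0.60685001,  0.23662136]), 'ee_rot': array([0.08163233, 1.56913665, 2.10409211]), 'force': array([ 0.47421193,  0.28482879, -0.06885559]), 'moment': array([-0.07196878,  0.04012437,  0.00169318]), 'width': 0.08742128987720166}
{'camera_matrix': array([[599.94320095,   0.        , 310.36125757],
       [  0.        , 599.94320095, 253.33388227],
       [  0.        ,   0.        ,   1.        ]]), 'k1': -0.046234868954463916, 'eye': array([-0.80802066, -0.17194989,  0.77884288]), 'attitude': array([-2.0578856 , -0.02072414, -1.52116107])}
{'camera_matrix': array([[573.64190475,   0.        , 328.68595397],
       [  0.        , 573.64190475, 247.90427236],
       [  0.        ,   0.        ,   1.        ]]), 'k1': -0.14072618310615856, 'eye': array([ 0.33711436, -0.13846565,  1.52065746]), 'attitude': array([-3.007419  ,  0.01810712, -1.57086254])}
```

View pics/side0.png

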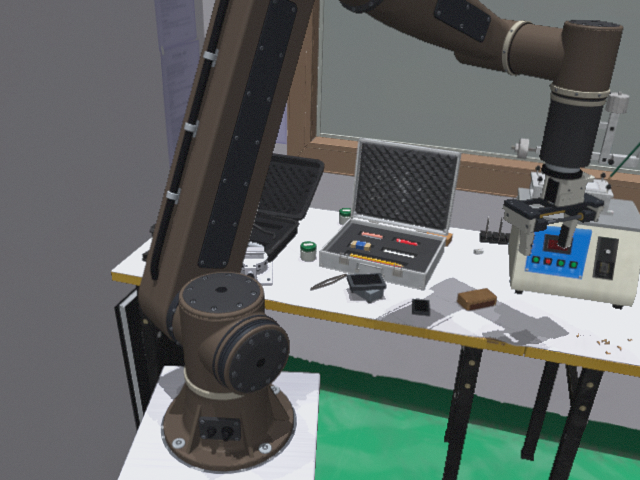

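View pics/top0.png

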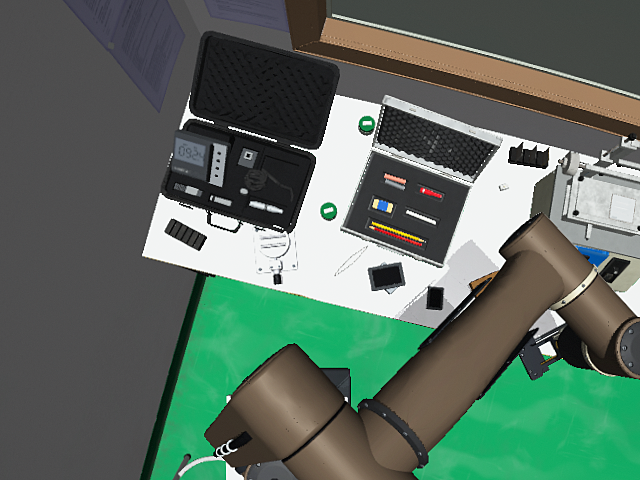

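The top view shows the stage near (277,248) with its knob at (278,280), the larger tile at (386,277) and a smaller decoy at (435,298). I'll zoom in.

```bash
cat > h.py <<'E'
import numpy as np, cv2
from scipy.spatial.transform import Rotation as R
from station import arm
def cam(n):
    m=arm.camera_model(n); return m['camera_matrix'],m['k1'],np.array(m['eye']),R.from_euler('xyz',m['attitude']).as_matrix()
def ray(n,uv):
    K,k1,e,A=cam(n)
    p=cv2.undistortPoints(np.array(uv,float).reshape(-1,1,2),K,np.array([k1,0,0,0,0.]),None,None).reshape(-1,2)
    d=np.c_[p,np.ones(len(p))]@A.T
    return e,d
def plane(n,uv,z):
    e,d=ray(n,uv); return e+d*((z-e[2])/d[:,2])[:,None]
def proj(n,P):
    K,k1,e,A=cam(n); rv=cv2.Rodrigues(A.T)[0]
    return cv2.projectPoints(np.array(P,float).reshape(-1,1,3),rv,-A.T@e,K,np.array([k1,0,0,0,0.]))[0].reshape(-1,2)
E
python3 - <<'E'
import cv2
a=cv2.imread('pics/top0.png')
cv2.imwrite('pics/t_st.png',cv2.resize(a[215:295,235:315],None,fx=7,fy=7,interpolation=cv2.INTER_CUBIC))
cv2.imwrite('pics/t_ti.png',cv2.resize(a[245:325,350:460],None,fx=7,fy=7,interpolation=cv2.INTER_CUBIC))
a=cv2.imread('pics/side0.png')
cv2.imwrite('pics/s_ti.png',cv2.resize(a[225:325,230:360],None,fx=6,fy=6,interpolation=cv2.INTER_CUBIC))
from h import *
print(plane('top',[[278,280],[386,277],[435,298]],0.04))
E
```

```text
[[ 0.45334677  0.01982031  0.04      ]
 [ 0.46068524 -0.25996424  0.04      ]
 [ 0.40584358 -0.38612501  0.04      ]]
```

View pics/t_st.png

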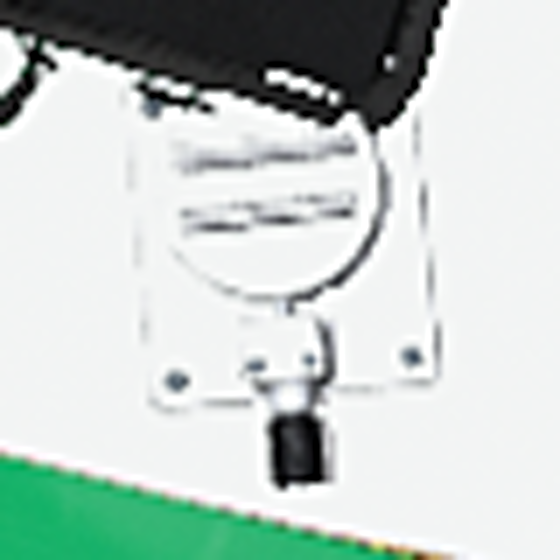

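View pics/t_ti.png

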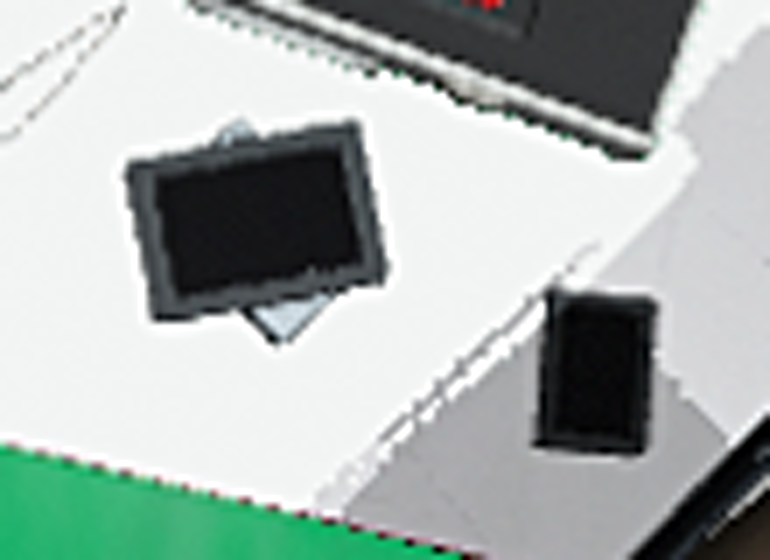

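View pics/s_ti.png

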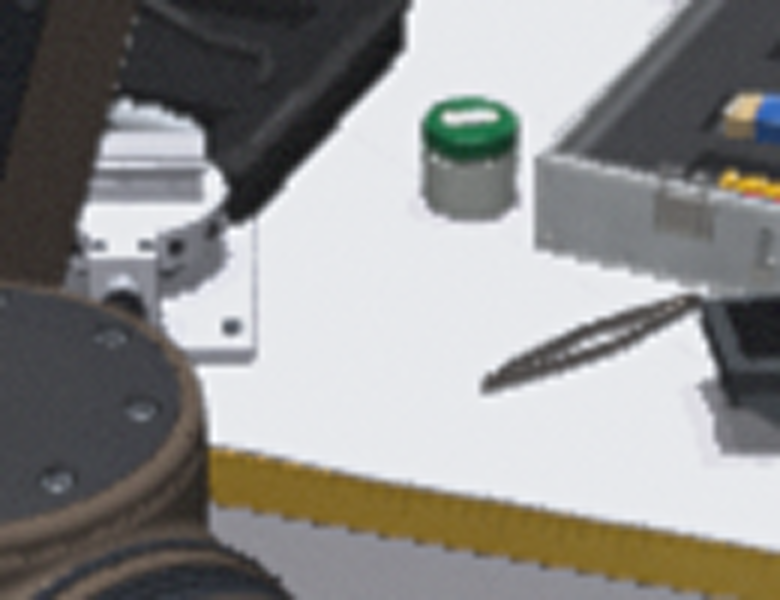

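```bash
python3 - <<'E'
from h import *
a=cv2.imread('pics/top0.png'); g=a.max(2)
# tile
roi=np.zeros_like(g); roi[255:298,360:412]=1
m=((g<110)&(roi>0)).astype(np.uint8)
c=max(cv2.findContours(m,cv2.RETR_EXTERNAL,cv2.CHAIN_APPROX_NONE)[0],key=cv2.contourArea)
M=np.zeros_like(m); cv2.drawContours(M,[c],-1,1,-1)
v,u=np.nonzero(M); P=plane('top',np.c_[u,v],0.040)[:,:2]
r=cv2.minAreaRect(P.astype(np.float32)); print('tile rect',r,'mean',P.mean(0))
C=np.cov((P-P.mean(0)).T); w,V=np.linalg.eigh(C); print('sizes',np.sqrt(12*w)*1e3,'long dir',V[:,1],np.degrees(np.arctan2(V[1,1],V[0,1])))
# knob
roi=np.zeros_like(g); roi[268:290,268:290]=1
m=((g<90)&(roi>0)); n,L,S,Cc=cv2.connectedComponentsWithStats(m.astype(np.uint8)); i=1+S[1:,4].argmax()
v,u=np.nonzero(L==i); K=plane('top',np.c_[u,v],0.036)[:,:2]
C=np.cov((K-K.mean(0)).T); w,V=np.linalg.eigh(C); print('knob',K.mean(0),np.sqrt(12*w)*1e3,V[:,1],np.degrees(np.arctan2(V[1,1],V[0,1])))
# rail, plate corners from zoom
z=lambda L:[[x/7+235-.43,y/7+215-.43] for x,y in L]
print('rail ends (64mm) ',plane('top',z([[182,160],[355,148],[182,220],[355,208]]),.060)[:,:2])
print('plate corners', plane('top',z([[152,405],[438,380]]),.010)[:,:2])
print('plate holes', plane('top',z([[177,381],[412,356]]),.010)[:,:2])
E
```

```text
tile rect ((0.4559074342250824, -0.2615979313850403), (0.07410396635532379, 0.08719487488269806), 10.420754432678223) mean [ 0.46184328 -0.26046452]
sizes [62.00060938 86.7765866 ] long dir [-0.17822486  0.98398979] 100.26638000259068
knob [0.45684769 0.02293273] [17.9750349  25.69903692] [-0.99941949  0.03406888] 178.04761903219762
rail ends (64mm)  [[ 5.62108100e-01  6.42202799e-02]
 [ 5.66372662e-01  9.66538502e-05]
 [ 5.39720876e-01  6.38565247e-02]
 [ 5.44011362e-01 -1.35251255e-04]]
plate corners [[ 0.47584319  0.08115714]
 [ 0.48527129 -0.02754374]]
plate holes [[ 0.48498278  0.07174646]
 [ 0.49441531 -0.01761273]]
```

```bash
cat >> h.py <<'E'
def goto(P,ang,st=None):
    "shift in tool axes and twist options (deg) for TCP target P, jaw axis at world angle ang deg"
    s=st or arm.get_state(); T=R.from_euler('xyz',s['ee_rot']).as_matrix()
    d=T.T@(np.array(P)-s['eef_pos']); cur=np.degrees(np.arctan2(T[1,2],T[0,2]))
    tw=-(ang-cur); tw=(tw+90)%180-90
    print('t',round(s['t'],2),'pos',s['eef_pos'].round(4),'jaw',round(cur,1),'toolx',T[:,0].round(3),'tooly',T[:,1].round(3),'q',s['q'].round(2),'F',s['force'].round(2),'w',round(s['width'],4))
    print('d mm',(d*1e3).round(1),'twist',round(tw,1),'or',round(tw-180*np.sign(tw),1))
E
python3 - <<'E'
from h import *
goto([.456,-.227,.20],10.3)
a=cv2.imread('pics/side0.png')
cv2.imwrite('pics/s_t2.png',cv2.resize(a[260:320,330:440],None,fx=7,fy=7,interpolation=cv2.INTER_CUBIC))
print(proj('side',[.4618,-.2605,.042]),proj('top',[.4618,-.2605,.042]))
E
```

```text
t 0.1 pos [ 0.2945 -0.6069  0.2367] jaw 115.9 toolx [-0.001  0.001 -1.   ] tooly [-0.9   -0.437  0.   ] q [-0.83  0.36  0.01 -0.   -1.22 -0.29] F [ 0.12 -0.26  0.12] w 0.0875
d mm [  37.1 -311.2  271.2] twist -74.4 or 105.6
[[366.15682885 278.8348533 ]] [[386.26457835 276.50461954]]
```

View pics/s_t2.png

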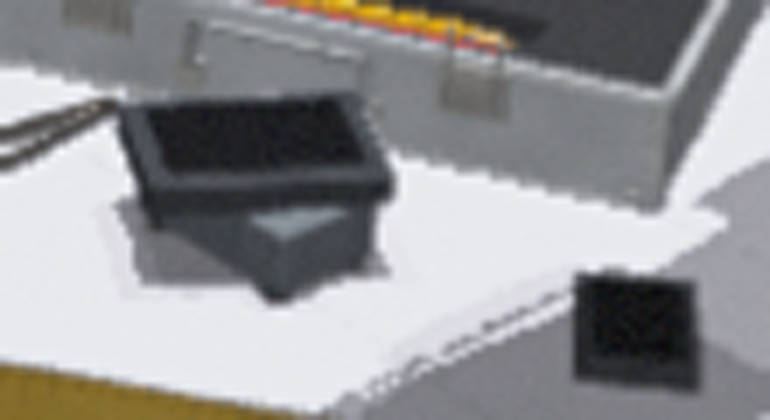

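The tile sits at about 45° to its rest, and its +y end is clear of the rest's corners on both sides. I'll grip it there, 34 mm off centre.

Request:
jog_arm --motion '[{"dx": 0.0, "dy": -0.1, "dz": 0.09, "twist": -24}, {"dx": 0.0, "dy": -0.2, "dz": 0.18, "twist": -50}, {"dx": 0.03, "dy": -0.311, "dz": 0.271, "twist": -74.4}, {"dx": 0.037, "dy": -0.311, "dz": 0.271, "twist": -74.4}, {"dx": 0.037, "dy": -0.311, "dz": 0.271, "twist": -74.4}, {"dx": 0.037, "dy": -0.311, "dz": 0.271, "twist": -74.4}, {"dx": 0.037, "dy": -0.311, "dz": 0.271, "twist": -74.4}, {"dx": 0.037, "dy": -0.311, "dz": 0.271, "twist": -74.4}, {"dx": 0.037, "dy": -0.311, "dz": 0.271, "twist": -74.4}, {"dx": 0.037, "dy": -0.311, "dz": 0.271, "twist": -74.4}, {"dx": 0.037, "dy": -0.311, "dz": 0.271, "twist": -74.4}, {"dx": 0.037, "dy": -0.311, "dz": 0.271, "twist": -74.4}, {"dx": 0.037, "dy": -0.311, "dz": 0.271, "twist": -74.4}, {"dx": 0.037, "dy": -0.311, "dz": 0.271, "twist": -74.4}, {"dx": 0.037, "dy": -0.311, "dz": 0.271, "twist": -74.4}]' --gripper 0.08 --newtons 4

```text
t: 1.35
eef_pos: [0.4557, -0.2286, 0.2005]
ee_rot: [-0.167, 1.571, -3.132]
force: [0.4, 0.2, 0.2]
width: 0.0802
```

```bash
python3 - <<'E'
from h import *
for n in("side","top"): cv2.imwrite(f"pics/{n}1.png",arm.grab_frame(n)[:,:,::-1])
goto([.456,-.227,.075],10.3)
s=arm.get_state(); p=s['eef_pos']+[0,0,-.011]
T=R.from_euler('xyz',s['ee_rot']).as_matrix()
for n,b in(("side",(300,190)),("top",(330,220))):
    a=cv2.imread(f'pics/{n}1.png')
    for k in(-.04,.04):
        q=proj(n,p+k*T[:,2])[0]; print(n,q)
        cv2.circle(a,tuple(int(x) for x in q.round()),1,(0,0,255),-1)
    x,y=b; cv2.imwrite(f'pics/{n}1z.png',cv2.resize(a[y:y+120,x:x+140],None,fx=5,fy=5,interpolation=cv2.INTER_NEAREST))
E
```

```text
t 1.45 pos [ 0.4557 -0.2286  0.2005] jaw -169.9 toolx [-0.  0. -1.] tooly [ 0.176 -0.984 -0.   ] q [-0.08  0.12 -0.4  -0.   -1.05  0.26] F [0.57 0.21 0.3 ] w 0.08
d mm [125.5  -1.6  -0.6] twist -0.2 or 179.8
side [353.29980644 217.45561512]
side [360.00768679 232.12022682]
top [374.59289974 257.02109957]
top [380.98368827 290.72177605]
```

View pics/side1z.png

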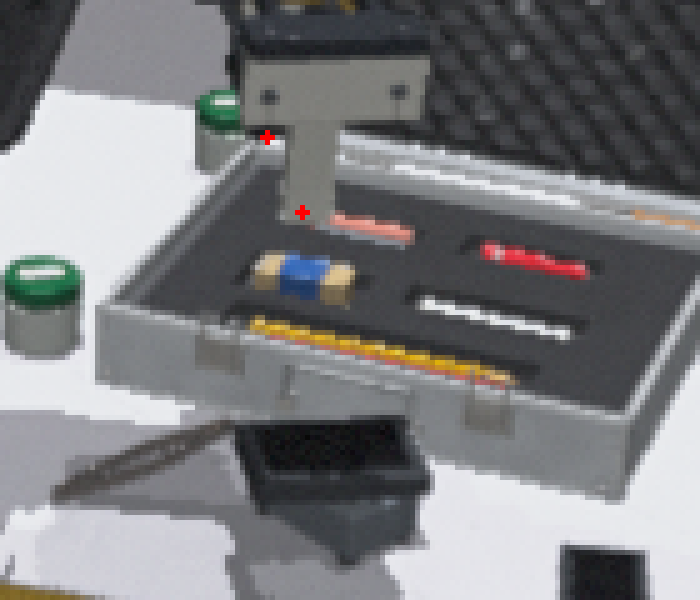

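View pics/top1z.png

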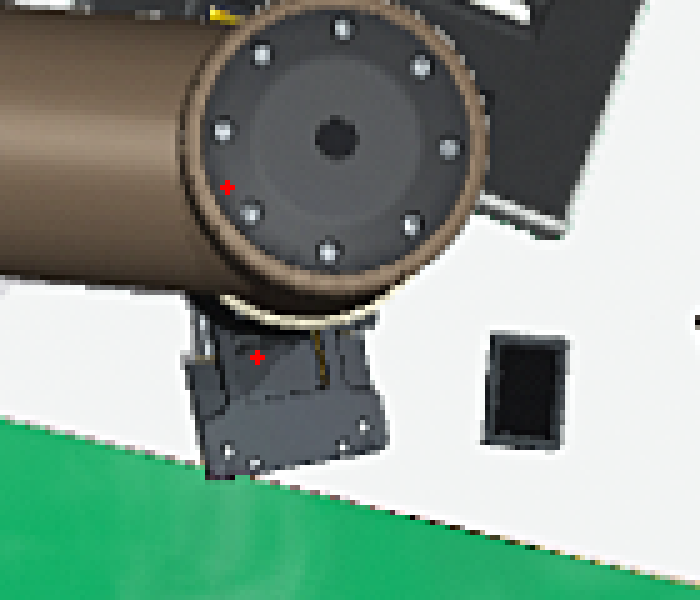

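The side view shows the fingertip where it should be, at about zoom (305,222), so the calibration agrees. Now I'll lower the tool onto the tile.

Request:
jog_arm --motion '[{"dx": 0.04, "dy": -0.0016, "dz": -0.0006}, {"dx": 0.08, "dy": -0.0016, "dz": -0.0006}, {"dx": 0.11, "dy": -0.0016, "dz": -0.0006}, {"dx": 0.13, "dy": -0.0016, "dz": -0.0006}, {"dx": 0.145, "dy": -0.0016, "dz": -0.0006}, {"dx": 0.158, "dy": -0.0016, "dz": -0.0006}, {"dx": 0.167, "dy": -0.0016, "dz": -0.0006}, {"dx": 0.172, "dy": -0.0016, "dz": -0.0006}, {"dx": 0.172, "dy": -0.0016, "dz": -0.0006}, {"dx": 0.172, "dy": -0.0016, "dz": -0.0006}]'

```text
invalid input
```

```bash
python3 - <<'E'
from h import *
for n,b in(("side",(320,230)),("top",(330,220))):
    a=arm.grab_frame(n)[:,:,::-1]
    x,y=b; cv2.imwrite(f'pics/{n}2z.png',cv2.resize(a[y:y+90,x:x+110],None,fx=6,fy=6,interpolation=cv2.INTER_CUBIC))
goto([.456,-.227,.028],10.3)
E
```

```text
t 1.55 pos [ 0.4558 -0.2284  0.2005] jaw -169.8 toolx [-0.  0. -1.] tooly [ 0.177 -0.984 -0.   ] q [-0.08  0.12 -0.4  -0.   -1.05  0.26] F [-0.12  0.02 -0.09] w 0.0798
d mm [172.5  -1.4  -0.5] twist -0.1 or 179.9
```

View pics/side2z.png

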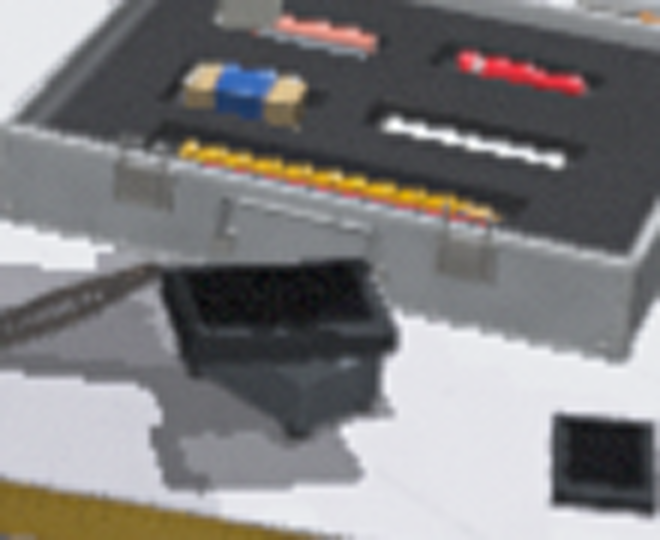

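```bash
python3 - <<'E'
from h import *
print(plane('top',[[367,246],[335,275]],.006), plane('side',[[346,275]],.006))
E
```

```text
[[ 0.54646872 -0.21315219  0.006     ]
 [ 0.46915574 -0.12776934  0.006     ]] [[ 0.53913795 -0.21329088  0.006     ]]
```

The tweezers' tip is about 25 mm beyond the back of the finger, so the descent is clear.

Request:
jog_arm --motion '[{"dx": 0.04, "dy": -0.0014, "dz": -0.0005, "twist": 0}, {"dx": 0.08, "dy": -0.0014, "dz": -0.0005, "twist": 0}, {"dx": 0.11, "dy": -0.0014, "dz": -0.0005, "twist": 0}, {"dx": 0.13, "dy": -0.0014, "dz": -0.0005, "twist": 0}, {"dx": 0.145, "dy": -0.0014, "dz": -0.0005, "twist": 0}, {"dx": 0.158, "dy": -0.0014, "dz": -0.0005, "twist": 0}, {"dx": 0.167, "dy": -0.0014, "dz": -0.0005, "twist": 0}, {"dx": 0.172, "dy": -0.0014, "dz": -0.0005, "twist": 0}, {"dx": 0.172, "dy": -0.0014, "dz": -0.0005, "twist": 0}, {"dx": 0.172, "dy": -0.0014, "dz": -0.0005, "twist": 0}]'

```text
t: 2.38
eef_pos: [0.4566, -0.2264, 0.0289]
ee_rot: [2.431, 1.571, -0.531]
force: [0.2, 0.4, 0.3]
width: 0.0801
```

```bash
python3 - <<'E'
from h import *
for n,b in(("side",(320,230)),("top",(330,220))):
    a=arm.grab_frame(n)[:,:,::-1]
    x,y=b; cv2.imwrite(f'pics/{n}3z.png',cv2.resize(a[y:y+90,x:x+110],None,fx=6,fy=6,interpolation=cv2.INTER_CUBIC))
goto([.456,-.227,.028],10.3)
E
```

```text
t 2.48 pos [ 0.457  -0.2264  0.0294] jaw -169.7 toolx [ 0.002 -0.    -1.   ] tooly [ 0.179 -0.984  0.001] q [-0.07  0.33 -0.6   0.   -0.64  0.25] F [-0.42 -0.79 -0.53] w 0.0801
d mm [1.4 0.4 1.1] twist -0.0 or 180.0
```

View pics/side3z.png

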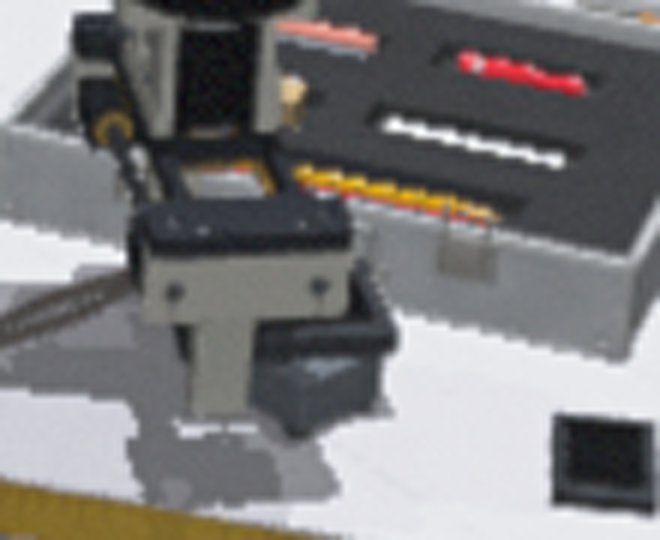

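The near finger is beside the tile's left end, with about 3 mm of tile beyond it at zoom x≈182. I'll close lightly and lift.

Request:
jog_arm --motion '[{"dx": 0.001, "dy": 0, "dz": 0.001, "twist": 0}, {"dx": 0.001, "dy": 0, "dz": 0.001, "twist": 0}, {"dx": 0.001, "dy": 0, "dz": 0.001, "twist": 0}, {"dx": 0.001, "dy": 0, "dz": 0.001, "twist": 0}, {"dx": 0.001, "dy": 0, "dz": 0.001, "twist": 0}, {"dx": 0.001, "dy": 0, "dz": 0.001, "twist": 0}, {"dx": 0.001, "dy": 0, "dz": 0.001, "twist": 0}, {"dx": 0.001, "dy": 0, "dz": 0.001, "twist": 0}]' --gripper 0.05 --newtons 5

```text
t: 3.15
eef_pos: [0.4555, -0.2264, 0.0278]
ee_rot: [2.714, 1.571, -0.248]
force: [-0.3, 0.7, 4.9]
width: 0.0621
```

Request:
jog_arm --motion '[{"dx": -0.005, "dy": 0, "dz": 0, "twist": 0}, {"dx": -0.01, "dy": 0, "dz": 0, "twist": 0}, {"dx": -0.02, "dy": 0, "dz": 0, "twist": 0}, {"dx": -0.03, "dy": 0, "dz": 0, "twist": 0}, {"dx": -0.04, "dy": 0, "dz": 0, "twist": 0}, {"dx": -0.05, "dy": 0, "dz": 0, "twist": 0}, {"dx": -0.06, "dy": 0, "dz": 0, "twist": 0}, {"dx": -0.07, "dy": 0, "dz": 0, "twist": 0}, {"dx": -0.08, "dy": 0, "dz": 0, "twist": 0}, {"dx": -0.08, "dy": 0, "dz": 0, "twist": 0}]'

```text
t: 3.98
eef_pos: [0.4567, -0.2266, 0.11]
ee_rot: [2.757, 1.567, -0.205]
force: [0.1, -0.0, -1.6]
width: 0.0622
```

```bash
python3 - <<'E'
from h import *
for n,b in(("side",(320,190)),):
    a=arm.grab_frame(n)[:,:,::-1]
    x,y=b; cv2.imwrite(f'pics/{n}4z.png',cv2.resize(a[y:y+120,x:x+110],None,fx=5,fy=5,interpolation=cv2.INTER_CUBIC))
goto([.456,-.227,.2],10.3)
E
```

```text
t 4.03 pos [ 0.4562 -0.2265  0.1089] jaw -169.7 toolx [ 0.003 -0.    -1.   ] tooly [ 0.179 -0.984  0.001] q [-0.07  0.21 -0.52  0.   -0.83  0.25] F [ 0.48 -0.29 -0.95] w 0.062
d mm [-91.1   0.5   0.1] twist -0.0 or 180.0
```

View pics/side4z.png

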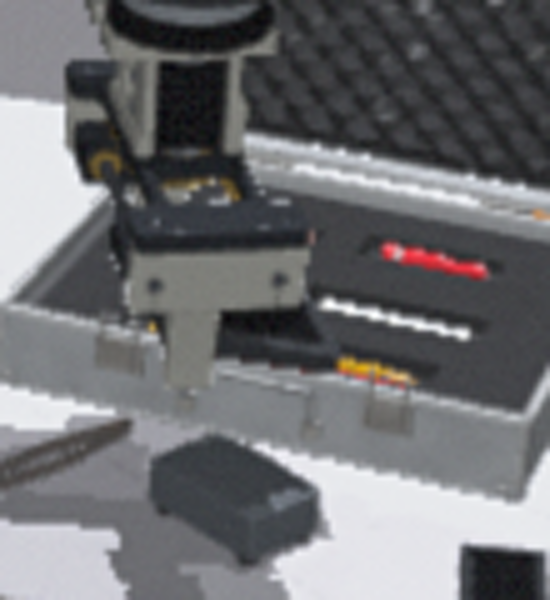

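The tile is held but still almost flat, seen edge-on at zoom (215–335, 340–365). I'll drop the grip to 3 N so it can swing down.

Request:
jog_arm --motion '[{"dx": -0.01, "dy": 0, "dz": 0, "twist": 0}, {"dx": -0.025, "dy": 0, "dz": 0, "twist": 0}, {"dx": -0.04, "dy": 0, "dz": 0, "twist": 0}, {"dx": -0.05, "dy": 0, "dz": 0, "twist": 0}, {"dx": -0.055, "dy": 0, "dz": 0, "twist": 0}, {"dx": -0.055, "dy": 0, "dz": 0, "twist": 0}, {"dx": -0.055, "dy": 0, "dz": 0, "twist": 0}]' --newtons 3

```text
t: 4.62
eef_pos: [0.4551, -0.2263, 0.1622]
ee_rot: [-1.044, 1.57, 2.277]
force: [-0.7, -0.5, -1.9]
width: 0.0621
```

```bash
python3 - <<'E'
from h import *
for n,b in(("side",(320,160)),):
    a=arm.grab_frame(n)[:,:,::-1]
    x,y=b; cv2.imwrite(f'pics/{n}5z.png',cv2.resize(a[y:y+120,x:x+110],None,fx=5,fy=5,interpolation=cv2.INTER_CUBIC))
goto([.556,.033,.2],95)
E
```

```text
t 4.67 pos [ 0.4549 -0.2262  0.1618] jaw -169.7 toolx [-0.001  0.    -1.   ] tooly [ 0.178 -0.984 -0.001] q [-0.07  0.15 -0.46 -0.   -0.96  0.25] F [-0.65  0.25 -2.08] w 0.0619
d mm [ -38.2 -237.1 -145.7] twist -84.7 or 95.3
```

View pics/side5z.png

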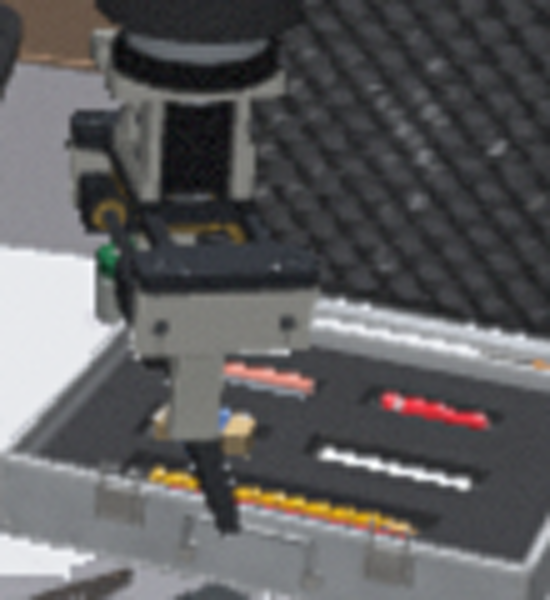

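The tile now hangs about 13° off vertical, with its lower edge at zoom (230,530). I'll carry it above the slot and turn it.

Request:
jog_arm --motion '[{"dx": -0.02, "dy": -0.02, "dz": -0.012, "twist": -5}, {"dx": -0.038, "dy": -0.045, "dz": -0.028, "twist": -11}, {"dx": -0.038, "dy": -0.07, "dz": -0.043, "twist": -17}, {"dx": -0.038, "dy": -0.095, "dz": -0.058, "twist": -23}, {"dx": -0.038, "dy": -0.12, "dz": -0.074, "twist": -29}, {"dx": -0.038, "dy": -0.145, "dz": -0.089, "twist": -35}, {"dx": -0.038, "dy": -0.17, "dz": -0.105, "twist": -41}, {"dx": -0.038, "dy": -0.195, "dz": -0.12, "twist": -47}, {"dx": -0.038, "dy": -0.215, "dz": -0.132, "twist": -53}, {"dx": -0.038, "dy": -0.227, "dz": -0.14, "twist": -59}, {"dx": -0.038, "dy": -0.235, "dz": -0.144, "twist": -65}, {"dx": -0.038, "dy": -0.237, "dz": -0.146, "twist": -71}, {"dx": -0.038, "dy": -0.237, "dz": -0.146, "twist": -77}, {"dx": -0.038, "dy": -0.237, "dz": -0.146, "twist": -82}, {"dx": -0.038, "dy": -0.237, "dz": -0.146, "twist": -84.7}, {"dx": -0.038, "dy": -0.237, "dz": -0.146, "twist": -84.7}, {"dx": -0.038, "dy": -0.237, "dz": -0.146, "twist": -84.7}]' --newtons 5

```text
t: 6.08
eef_pos: [0.5563, 0.0328, 0.1996]
ee_rot: [-1.349, 1.569, -2.835]
force: [-0.8, -0.4, -0.5]
width: 0.0619
```

```bash
python3 - <<'E'
from h import *
for n,b in(("side",(200,170)),("top",(220,190))):
    a=arm.grab_frame(n)[:,:,::-1]; cv2.imwrite(f'pics/{n}6.png',a)
    x,y=b; cv2.imwrite(f'pics/{n}6z.png',cv2.resize(a[y:y+110,x:x+140],None,fx=5,fy=5,interpolation=cv2.INTER_CUBIC))
goto([.556,.033,.2],95)
E
```

```text
t 6.18 pos [0.5565 0.0328 0.2   ] jaw -85.1 toolx [-0.001 -0.    -1.   ] tooly [ 0.996  0.085 -0.001] q [ 0.41  0.2  -0.3  -0.   -1.07  1.25] F [ 0.27  0.24 -0.08] w 0.0621
d mm [ 0.  -0.5 -0.3] twist -0.1 or 179.9
```

View pics/side6.png

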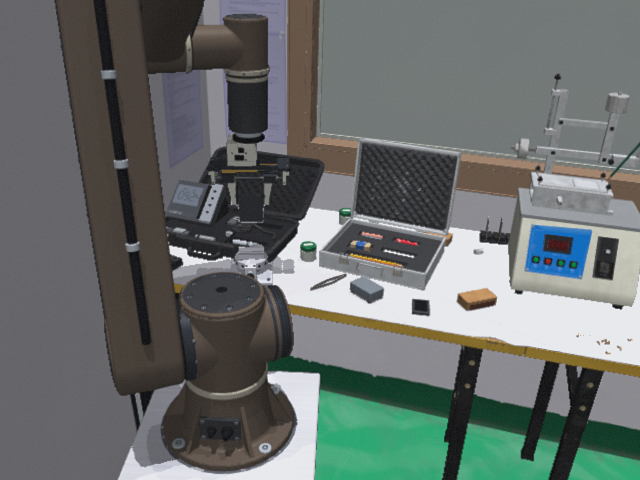

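View pics/top6.png

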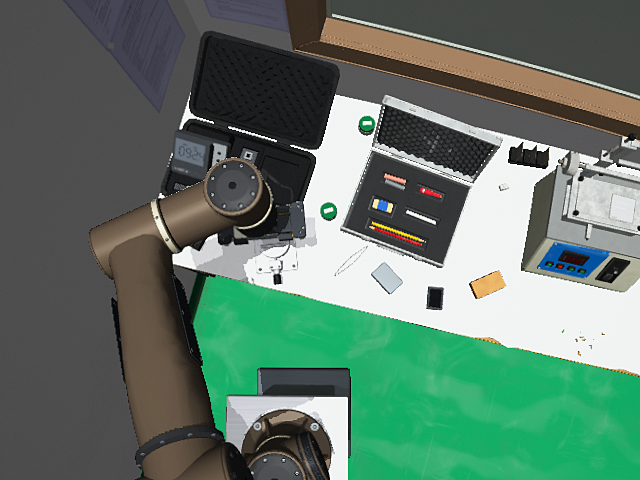

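View pics/side6z.png

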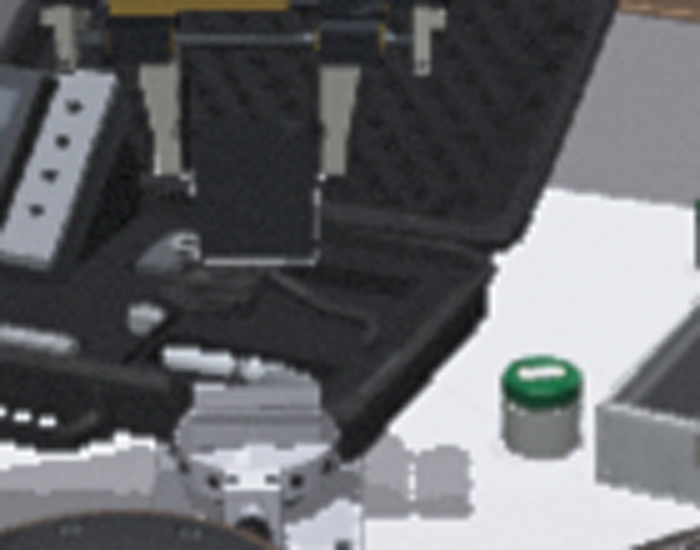

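View pics/top6z.png

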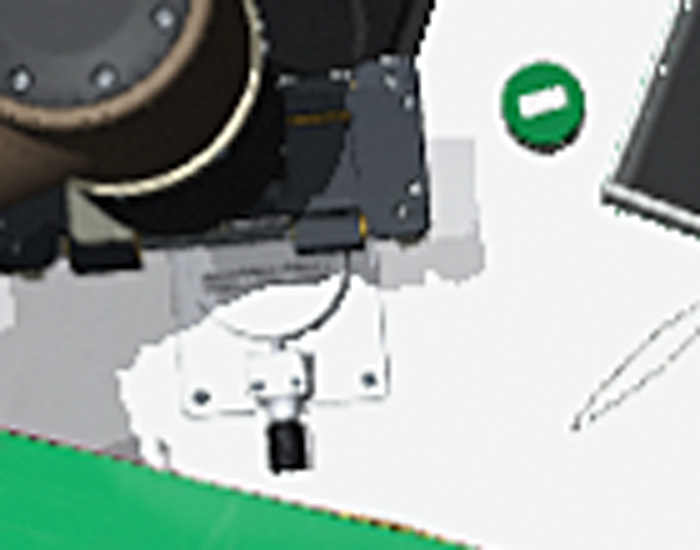

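```bash
python3 - <<'E'
from h import *
s=arm.get_state()
for th in (0,6,13,20):
    g=s['eef_pos']+[0,0,.008]; t=np.radians(th)
    for L in(71,74,78):
      b=g+np.array([np.sin(t),.08*np.sin(t),-np.cos(t)])*L/1e3
      print(th,L,proj('side',[b])[0])
E
```

```text
0 71 [250.87260974 222.36145684]
0 74 [250.90262493 223.43977684]
0 78 [250.94258715 224.87447249]
6 71 [251.03796715 220.97965885]
6 74 [251.0746263  221.99641944]
6 78 [251.12340526 223.3486631 ]
13 71 [251.21715379 219.05082338]
13 74 [251.26094257 219.98383318]
13 78 [251.31917436 221.22415416]
20 71 [251.37946367 216.81034307]
20 74 [251.4296495  217.64808436]
20 78 [251.49635548 218.76132659]
```

The tile's lower edge is at side pixel row ≈221.3 and columns 240–263, which puts it 6–13° off vertical, leaning toward +x. I'll loosen to 3 N, bob it a little to settle it, and lower part way.

Request:
jog_arm --motion '[{"dx": 0.01, "dy": -0.002, "dz": 0, "twist": 0}, {"dx": 0.004, "dy": -0.004, "dz": 0, "twist": 0}, {"dx": 0.014, "dy": -0.006, "dz": 0, "twist": 0}, {"dx": 0.008, "dy": -0.006, "dz": 0, "twist": 0}, {"dx": 0.02, "dy": -0.006, "dz": 0, "twist": 0}, {"dx": 0.014, "dy": -0.006, "dz": 0, "twist": 0}, {"dx": 0.024, "dy": -0.006, "dz": 0, "twist": 0}, {"dx": 0.03, "dy": -0.006, "dz": 0, "twist": 0}, {"dx": 0.03, "dy": -0.006, "dz": 0, "twist": 0}, {"dx": 0.03, "dy": -0.006, "dz": 0, "twist": 0}]' --newtons 3

```text
t: 7.02
eef_pos: [0.5504, 0.0322, 0.1701]
ee_rot: [-1.257, 1.57, -2.741]
force: [-0.4, -0.1, -0.8]
width: 0.062
```

```bash
python3 - <<'E'
from h import *
for n,b in(("side",(210,190)),):
    a=arm.grab_frame(n)[:,:,::-1]; cv2.imwrite(f'pics/{n}7.png',a)
    x,y=b; cv2.imwrite(f'pics/{n}7z.png',cv2.resize(a[y:y+90,x:x+90],None,fx=6,fy=6,interpolation=cv2.INTER_CUBIC))
goto([.556,.033,.113],95)
s=arm.get_state()
for th in (0,6,10,14):
    g=s['eef_pos']+[0,0,.008]; t=np.radians(th)
    for L in(74,78):
      b=g+np.array([np.sin(t),.08*np.sin(t),-np.cos(t)])*L/1e3
      print(th,L,(proj('side',[b])[0]-[210,190]+.43)*6)
E
```

```text
t 7.07 pos [0.5507 0.0323 0.1705] jaw -85.0 toolx [-0. -0. -1.] tooly [ 0.996  0.087 -0.   ] q [ 0.41  0.21 -0.36  0.   -1.    1.24] F [ 0.77 -0.26 -1.34] w 0.062
d mm [57.5  5.3 -0.2] twist -0.0 or 180.0
0 74 [249.00064665 272.39410586]
0 78 [249.2393462 280.8701612]
6 74 [250.020957   263.47994852]
6 78 [250.3119577  271.44881648]
10 74 [250.66441134 256.67644896]
10 78 [250.98813288 264.26596605]
14 74 [251.27542904 249.22584789]
14 78 [251.63003732 256.40547418]
```

View pics/side7z.png

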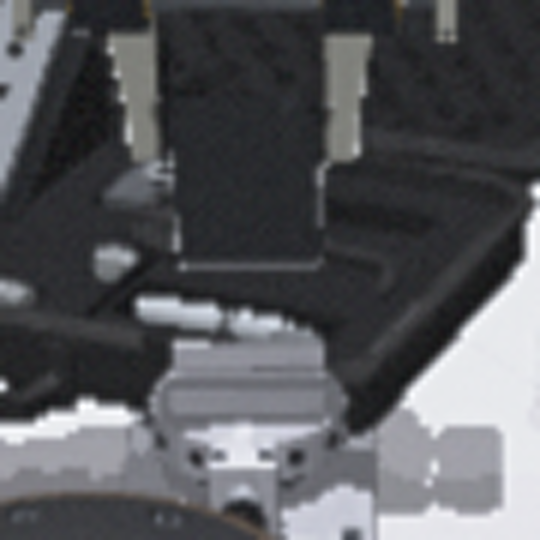

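The lower edge is at zoom (180–322, 267), against rails at zoom x 172–325, so it is centred along the slot. The lean is about 8°. I'll back off 5 mm toward -x so the lower edge goes into the slot mouth, lowering with force checks.

Request:
jog_arm --motion '[{"dx": 0.006, "dy": -0.004, "dz": 0, "twist": 0}, {"dx": 0.014, "dy": -0.005, "dz": 0, "twist": 0}, {"dx": 0.022, "dy": -0.005, "dz": 0, "twist": 0}, {"dx": 0.028, "dy": -0.005, "dz": 0, "twist": 0}, {"dx": 0.033, "dy": -0.005, "dz": 0, "twist": 0}, {"dx": 0.037, "dy": -0.005, "dz": 0, "twist": 0}, {"dx": 0.041, "dy": -0.005, "dz": 0, "twist": 0}, {"dx": 0.041, "dy": -0.005, "dz": 0, "twist": 0}, {"dx": 0.041, "dy": -0.005, "dz": 0, "twist": 0}]'

```text
t: 7.82
eef_pos: [0.5458, 0.0319, 0.1293]
ee_rot: [-1.737, 1.571, 3.062]
force: [0.2, 0.3, -1.1]
width: 0.0619
```

```bash
python3 - <<'E'
from h import *
for n,b in(("side",(210,190)),):
    a=arm.grab_frame(n)[:,:,::-1]; cv2.imwrite(f'pics/{n}8.png',a)
    x,y=b; cv2.imwrite(f'pics/{n}8z.png',cv2.resize(a[y:y+90,x:x+90],None,fx=6,fy=6,interpolation=cv2.INTER_CUBIC))
goto([.556,.033,.113],95)
E
```

```text
t 7.87 pos [0.5458 0.032  0.1294] jaw -85.0 toolx [-0.  0. -1.] tooly [ 0.996  0.087 -0.   ] q [ 0.42  0.25 -0.42 -0.   -0.91  1.24] F [ 0.1  -0.2  -1.09] w 0.0622
d mm [16.4 10.3 -0.1] twist -0.0 or 180.0
```

View pics/side8z.png

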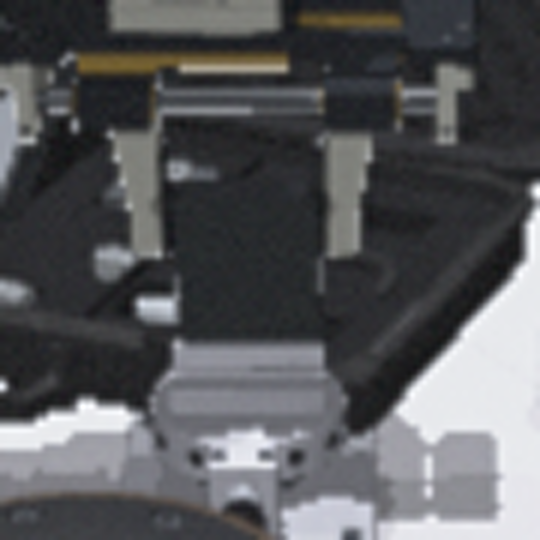

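```bash
python3 - <<'E'
from h import *
c=np.array([.5555,.0325]); ex=np.array([.9962,.087]); ey=np.array([-.087,.9962])
for nm,x,z in(('near lip top',-.012,.064),('near rail inner floor',-.0075,.044),('far lip top',.012,.064),('far floor',.0075,.044),('disc near edge',-.042,.044)):
    for y in(-.033,.033):
        p=c+x*ex+y*ey; print(nm,y,((proj('side',[[*p,z]])[0]-[210,190]+.43)*6).round())
E
```

```text
near lip top -0.033 [329. 365.]
near lip top 0.033 [174. 365.]
near rail inner floor -0.033 [330. 401.]
near rail inner floor 0.033 [176. 401.]
far lip top -0.033 [330. 339.]
far lip top 0.033 [177. 339.]
far floor -0.033 [331. 385.]
far floor 0.033 [178. 385.]
disc near edge -0.033 [327. 440.]
disc near edge 0.033 [170. 440.]
```

```bash
python3 - <<'E'
from h import *
g=np.array([.5507,.0323,.1785])
for th in (4,8,12,16,20):
    t=np.radians(th)
    r=[]
    for L in(73,75.5,78):
      for s in(-6,6):
        b=g+(np.array([np.sin(t),.08*np.sin(t),-np.cos(t)])*L+s*np.array([np.cos(t),0,np.sin(t)]))/1e3
        r.append(((proj('side',[b])[0]-[210,190]+.43)*6)[1].round())
    print(th,r)
for n in('7','8'):
    a=cv2.imread(f'pics/side{n}.png'); z=cv2.resize(a[225:265,230:275],None,fx=14,fy=14,interpolation=cv2.INTER_CUBIC)
    cv2.imwrite(f'pics/zz{n}.png',cv2.convertScaleAbs(z,alpha=1.6,beta=10))
E
```

```text
4 [np.float64(272.0), np.float64(258.0), np.float64(277.0), np.float64(263.0), np.float64(282.0), np.float64(268.0)]
8 [np.float64(266.0), np.float64(250.0), np.float64(271.0), np.float64(255.0), np.float64(276.0), np.float64(260.0)]
12 [np.float64(260.0), np.float64(243.0), np.float64(264.0), np.float64(247.0), np.float64(269.0), np.float64(252.0)]
16 [np.float64(253.0), np.float64(234.0), np.float64(257.0), np.float64(239.0), np.float64(262.0), np.float64(243.0)]
20 [np.float64(245.0), np.float64(225.0), np.float64(249.0), np.float64(229.0), np.float64(253.0), np.float64(233.0)]
```

View pics/zz8.png

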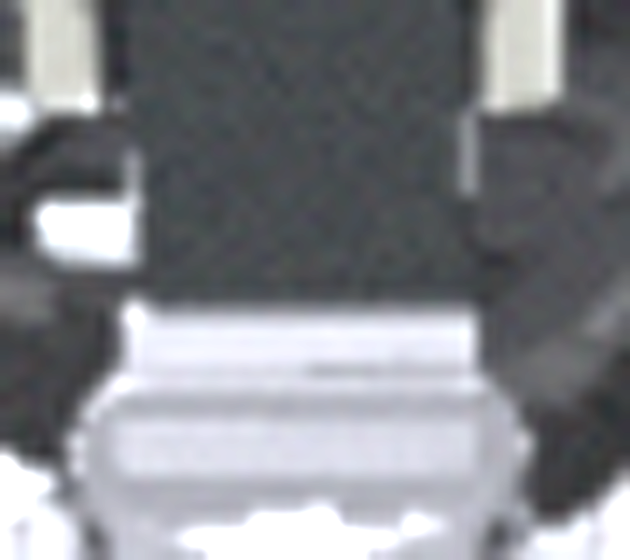

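View pics/zz7.png

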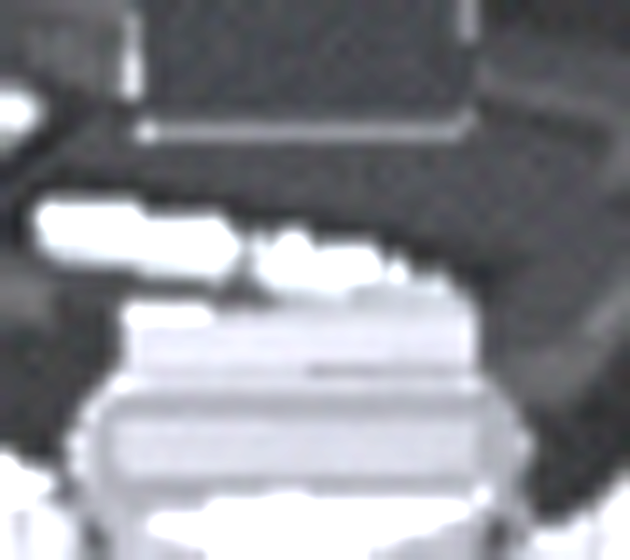

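In side view 8 the far lip's inner face (zoom rows 338–373) is not covered by the tile. The lower edge may therefore be behind the far lip, so I'll raise the tile and look again.

Request:
jog_arm --motion '[{"dx": -0.007, "dy": 0, "dz": 0, "twist": 0}, {"dx": -0.015, "dy": 0, "dz": 0, "twist": 0}, {"dx": -0.02, "dy": 0, "dz": 0, "twist": 0}, {"dx": -0.02, "dy": 0, "dz": 0, "twist": 0}, {"dx": -0.02, "dy": 0, "dz": 0, "twist": 0}]'

```text
t: 8.28
eef_pos: [0.5461, 0.0321, 0.1503]
ee_rot: [1.947, 1.569, 0.463]
force: [0.0, 0.2, -2.1]
width: 0.0616
```

```bash
python3 - <<'E'
from h import *
a=arm.grab_frame('side')[:,:,::-1]; cv2.imwrite(f'pics/side9.png',a)
z=cv2.resize(a[205:265,225:285],None,fx=9,fy=9,interpolation=cv2.INTER_CUBIC)
cv2.imwrite(f'pics/zz9.png',cv2.convertScaleAbs(z,alpha=1.6,beta=10))
a=arm.grab_frame('top')[:,:,::-1]
cv2.imwrite(f'pics/top9z.png',cv2.resize(a[200:290,230:330],None,fx=7,fy=7,interpolation=cv2.INTER_CUBIC))
goto([.556,.033,.113],95)
E
```

```text
t 8.38 pos [0.5456 0.0319 0.1495] jaw -85.0 toolx [-0.  0. -1.] tooly [0.996 0.087 0.   ] q [ 0.42  0.22 -0.39 -0.   -0.95  1.24] F [-0.17  1.12 -1.17] w 0.0618
d mm [36.5 10.4 -0.1] twist -0.0 or 180.0
```

View pics/zz9.png

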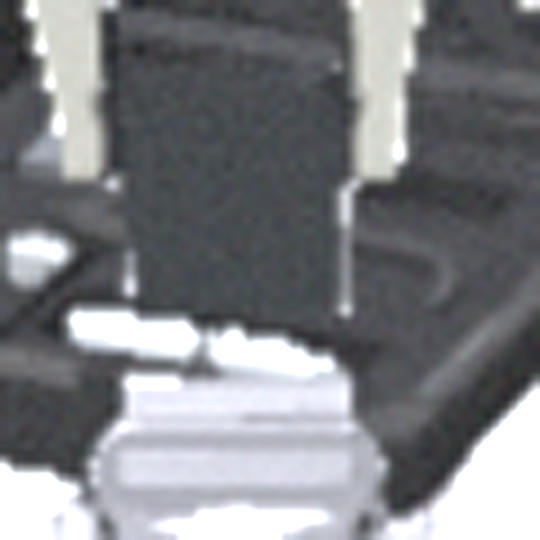

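View pics/top9z.png

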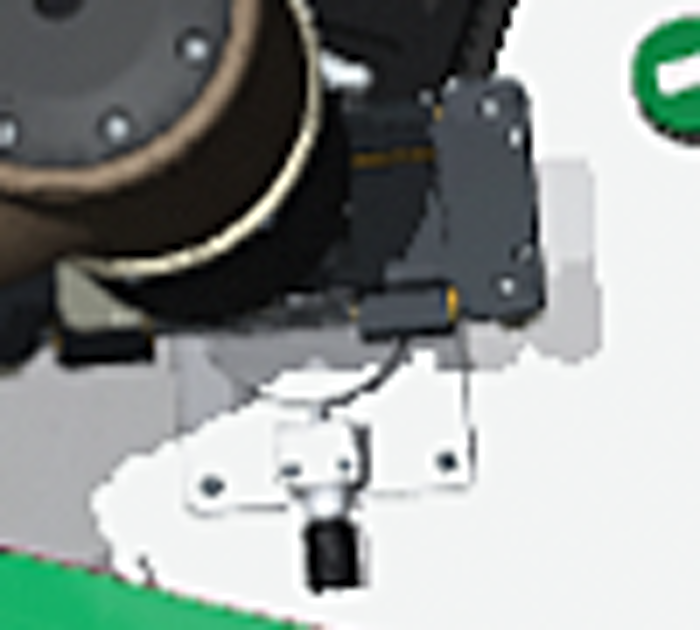

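After raising, the lower edge is at zoom row ≈315 (image row 239.6), a lean of about 18°. The tile had met the far lip. I'll shift back 14 mm and lower it again so the edge enters the mouth.

Request:
jog_arm --motion '[{"dx": 0, "dy": -0.006, "dz": 0, "twist": 0}, {"dx": 0, "dy": -0.012, "dz": 0, "twist": 0}, {"dx": 0.005, "dy": -0.014, "dz": 0, "twist": 0}, {"dx": 0.012, "dy": -0.014, "dz": 0, "twist": 0}, {"dx": 0.018, "dy": -0.014, "dz": 0, "twist": 0}, {"dx": 0.024, "dy": -0.014, "dz": 0, "twist": 0}, {"dx": 0.028, "dy": -0.014, "dz": 0, "twist": 0}, {"dx": 0.028, "dy": -0.014, "dz": 0, "twist": 0}]'

```text
t: 9.05
eef_pos: [0.5313, 0.0305, 0.1201]
ee_rot: [-1.314, 1.569, -2.798]
force: [-1.0, 0.1, -0.7]
width: 0.0622
```

```bash
python3 - <<'E'
from h import *
a=arm.grab_frame('side')[:,:,::-1]; cv2.imwrite(f'pics/side10.png',a)
z=cv2.resize(a[205:265,225:285],None,fx=9,fy=9,interpolation=cv2.INTER_CUBIC)
cv2.imwrite(f'pics/zz10.png',cv2.convertScaleAbs(z,alpha=1.6,beta=10))
goto([.556,.033,.113],95)
E
```

```text
t 9.1 pos [0.5316 0.0305 0.1208] jaw -85.0 toolx [-0.001 -0.001 -1.   ] tooly [ 0.996  0.087 -0.001] q [ 0.43  0.24 -0.46  0.   -0.88  1.23] F [ 0.43 -0.91 -0.96] w 0.0615
d mm [ 7.7 24.6 -0.3] twist -0.0 or 180.0
```

View pics/zz10.png

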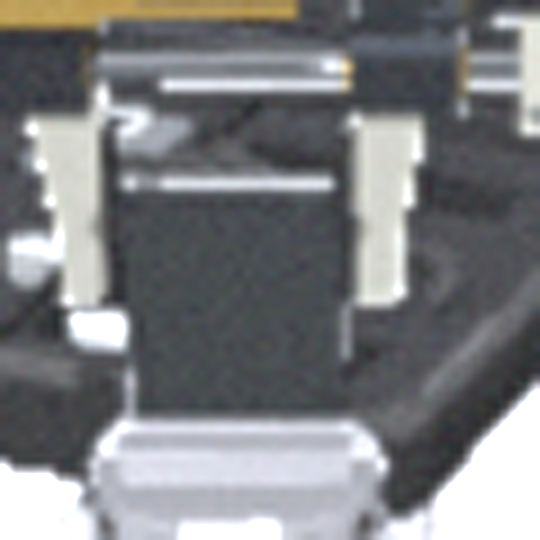

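The tile now covers the far lip and disappears behind the near lip at zoom row ≈418, so its lower edge is in the slot. I'll move +x to stand it up against the rail.

Request:
jog_arm --motion '[{"dx": 0.002, "dy": 0.0, "dz": 0, "twist": 0}, {"dx": 0.004, "dy": 0.002, "dz": 0, "twist": 0}, {"dx": 0.004, "dy": 0.005, "dz": 0, "twist": 0}, {"dx": 0.004, "dy": 0.008, "dz": 0, "twist": 0}, {"dx": 0.004, "dy": 0.011, "dz": 0, "twist": 0}, {"dx": 0.004, "dy": 0.014, "dz": 0, "twist": 0}, {"dx": 0.004, "dy": 0.017, "dz": 0, "twist": 0}, {"dx": 0.004, "dy": 0.019, "dz": 0, "twist": 0}, {"dx": 0.004, "dy": 0.021, "dz": 0, "twist": 0}, {"dx": 0.004, "dy": 0.023, "dz": 0, "twist": 0}, {"dx": 0.004, "dy": 0.023, "dz": 0, "twist": 0}]'

```text
t: 10.02
eef_pos: [0.5552, 0.0328, 0.1175]
ee_rot: [1.546, 1.571, 0.062]
force: [-0.1, -0.2, 3.1]
width: 0.0622
```

```bash
python3 - <<'E'
from h import *
a=arm.grab_frame('side')[:,:,::-1]; cv2.imwrite(f'pics/side11.png',a)
z=cv2.resize(a[205:265,225:285],None,fx=9,fy=9,interpolation=cv2.INTER_CUBIC)
cv2.imwrite(f'pics/zz11.png',cv2.convertScaleAbs(z,alpha=1.6,beta=10))
goto([.556,.033,.113],95)
E
```

```text
t 10.07 pos [0.5551 0.0328 0.1175] jaw -85.0 toolx [ 0.  0. -1.] tooly [0.996 0.087 0.   ] q [ 0.41  0.27 -0.41  0.   -0.89  1.25] F [ 0.56 -0.4   1.11] w 0.0621
d mm [ 4.5  0.9 -0.1] twist -0.0 or 180.0
```

View pics/zz11.png

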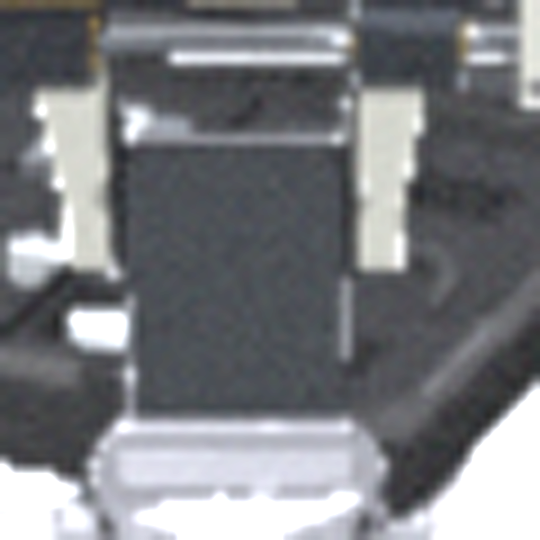

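```bash
python3 - <<'E'
from h import *
for x in(.549,.5555,.561):
  for z in(.132,.136,.14):
    print(x,z,[((proj('side',[[x,.0325+y,z]])[0]-[225,205]+.44)*9).round() for y in(-.031,.031)])
E
```

```text
0.549 0.132 [array([345., 192.]), array([124., 184.])]
0.549 0.136 [array([345., 179.]), array([124., 171.])]
0.549 0.14 [array([345., 166.]), array([123., 158.])]
0.5555 0.132 [array([348., 182.]), array([128., 174.])]
0.5555 0.136 [array([348., 170.]), array([128., 161.])]
0.5555 0.14 [array([347., 157.]), array([127., 148.])]
0.561 0.132 [array([350., 174.]), array([131., 165.])]
0.561 0.136 [array([350., 161.]), array([131., 153.])]
0.561 0.14 [array([350., 148.]), array([130., 140.])]
```

The tile's top edge is at zoom row ≈140, so its top is at z≈0.14, about 7 mm above seated. I'll lower it to the floor.

Request:
jog_arm --motion '[{"dx": 0.0015, "dy": 0.0, "dz": 0, "twist": 0}, {"dx": 0.003, "dy": 0.0, "dz": 0, "twist": 0}, {"dx": 0.0045, "dy": 0.0, "dz": 0, "twist": 0}, {"dx": 0.006, "dy": 0.0, "dz": 0, "twist": 0}, {"dx": 0.0075, "dy": 0.0, "dz": 0, "twist": 0}, {"dx": 0.0085, "dy": 0.0, "dz": 0, "twist": 0}, {"dx": 0.0085, "dy": 0.0, "dz": 0, "twist": 0}, {"dx": 0.0085, "dy": 0.0, "dz": 0, "twist": 0}]'

```text
t: 10.73
eef_pos: [0.5546, 0.0327, 0.1088]
ee_rot: [-1.624, 1.57, -3.108]
force: [-0.5, 0.3, 1.6]
width: 0.0619
```

```bash
python3 - <<'E'
from h import *
a=arm.grab_frame('side')[:,:,::-1]; cv2.imwrite(f'pics/side12.png',a)
z=cv2.resize(a[205:265,225:285],None,fx=9,fy=9,interpolation=cv2.INTER_CUBIC)
cv2.imwrite(f'pics/zz12.png',cv2.convertScaleAbs(z,alpha=1.6,beta=10))
goto([.556,.033,.113],95)
E
```

```text
t 10.78 pos [0.5546 0.0327 0.1088] jaw -85.0 toolx [-0.  0. -1.] tooly [ 0.996  0.087 -0.   ] q [ 0.41  0.28 -0.42 -0.   -0.87  1.25] F [-0.7  -0.63  1.6 ] w 0.0617
d mm [-4.2  1.5 -0.2] twist -0.0 or 180.0
```

View pics/zz12.png

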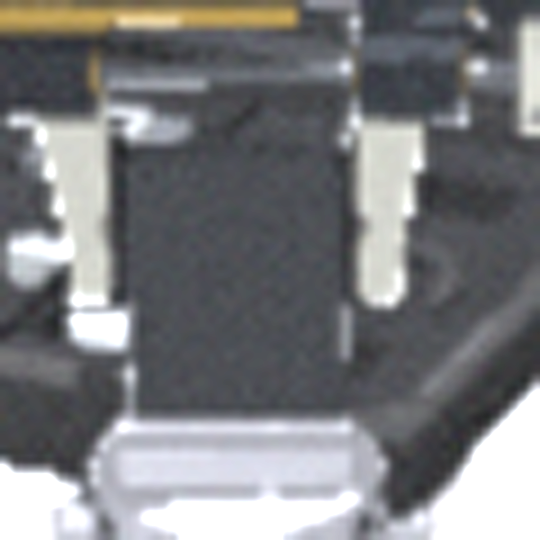

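```bash
python3 - <<'E'
import cv2
for n in(10,11,12):
    a=cv2.imread(f'pics/side{n}.png').sum(2)/3
    print(n); print(list(range(212,256)))
    for c in((244,250),(250,256),(256,261)): print([int(v) for v in a[212:256,c[0]:c[1]].mean(1)])
a=cv2.imread('pics/side12.png'); z=cv2.resize(a[205:260,230:275],None,fx=12,fy=12,interpolation=cv2.INTER_CUBIC)
cv2.imwrite('pics/zz12b.png',cv2.convertScaleAbs(z,alpha=3,beta=-40))
E
```

```text
10
[212, 213, 214, 215, 216, 217, 218, 219, 220, 221, 222, 223, 224, 225, 226, 227, 228, 229, 230, 231, 232, 233, 234, 235, 236, 237, 238, 239, 240, 241, 242, 243, 244, 245, 246, 247, 248, 249, 250, 251, 252, 253, 254, 255]
[76, 89, 142, 60, 40, 47, 60, 60, 52, 50, 54, 55, 86, 134, 59, 39, 41, 41, 40, 41, 42, 41, 42, 42, 41, 42, 41, 40, 42, 40, 41, 41, 41, 41, 42, 41, 41, 39, 42, 79, 135, 112, 112, 136]
[69, 88, 140, 59, 34, 38, 40, 41, 44, 41, 46, 54, 86, 133, 59, 39, 40, 43, 42, 42, 42, 41, 42, 42, 40, 42, 41, 41, 42, 42, 41, 40, 41, 42, 40, 40, 42, 40, 43, 79, 135, 113, 111, 129]
[81, 87, 134, 58, 37, 41, 48, 46, 43, 39, 31, 34, 80, 137, 65, 43, 42, 41, 42, 41, 42, 42, 40, 40, 42, 40, 41, 41, 42, 41, 41, 41, 41, 41, 42, 41, 40, 41, 42, 77, 130, 113, 111, 129]
11
[212, 213, 214, 215, 216, 217, 218, 219, 220, 221, 222, 223, 224, 225, 226, 227, 228, 229, 230, 231, 232, 233, 234, 235, 236, 237, 238, 239, 240, 241, 242, 243, 244, 245, 246, 247, 248, 249, 250, 251, 252, 253, 254, 255]
[59, 36, 38, 40, 44, 47, 60, 69, 82, 44, 44, 45, 45, 44, 44, 44, 45, 45, 45, 44, 45, 45, 44, 44, 45, 45
[... 506 characters left out ...]
4, 225, 226, 227, 228, 229, 230, 231, 232, 233, 234, 235, 236, 237, 238, 239, 240, 241, 242, 243, 244, 245, 246, 247, 248, 249, 250, 251, 252, 253, 254, 255]
[54, 70, 79, 46, 41, 47, 59, 60, 52, 39, 41, 43, 45, 44, 45, 44, 44, 44, 43, 43, 44, 45, 43, 44, 43, 44, 44, 44, 44, 44, 43, 44, 44, 44, 43, 44, 45, 43, 45, 80, 134, 113, 112, 135]
[54, 64, 45, 39, 39, 39, 38, 42, 41, 39, 42, 44, 44, 44, 44, 44, 44, 43, 43, 45, 44, 44, 43, 43, 44, 43, 44, 44, 43, 43, 43, 44, 46, 45, 44, 44, 43, 43, 44, 80, 138, 113, 111, 130]
[66, 67, 45, 39, 40, 41, 49, 46, 46, 40, 41, 45, 45, 45, 44, 42, 44, 44, 44, 44, 43, 45, 44, 44, 44, 44, 43, 44, 43, 44, 44, 42, 44, 44, 44, 45, 43, 43, 45, 79, 132, 112, 111, 129]
```

View pics/zz12b.png

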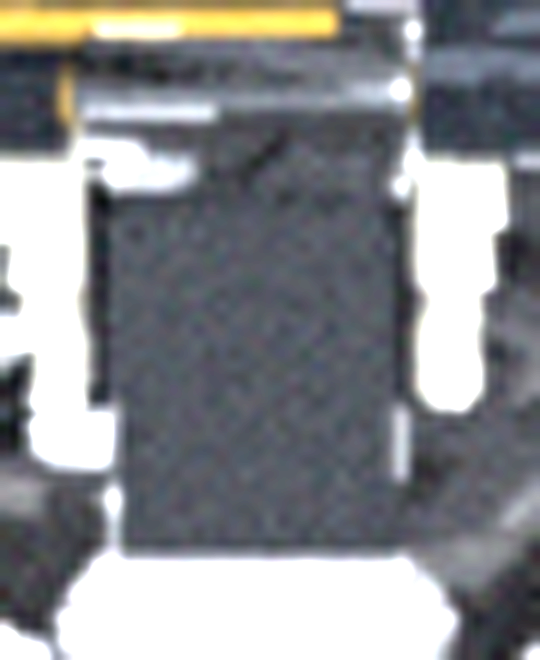

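The fingers slid down while the tile barely moved: its top near edge is at row ≈222, against ≈225.4 when seated. A yaw mismatch of more than 2.8° would wedge it, so I'll measure the slot's yaw more precisely from lip edges in side view.

```bash
python3 - <<'E'
from h import *
def edge(img,cols,r0,r1,n,z,thr):
    g=cv2.imread(img).sum(2)/3.; pts=[]
    for c in cols:
        p=g[r0:r1,c]
        for i in range(len(p)-1):
            if p[i]<thr<=p[i+1]: pts.append((c,r0+i+(thr-p[i])/(p[i+1]-p[i]))); break
    pts=np.array(pts); f=np.polyfit(pts[:,0],pts[:,1],1); res=pts[:,1]-np.polyval(f,pts[:,0])
    k=abs(res)<.5; f=np.polyfit(pts[k,0],pts[k,1],1)
    uv=[[cols[0],np.polyval(f,cols[0])],[cols[-1],np.polyval(f,cols[-1])]]
    P=plane(n,uv,z); d=P[0]-P[1]; print(img,len(pts),res.std().round(3),P[:,:2].round(4),'yaw',np.degrees(np.arctan2(-d[0],d[1])).round(2))
cols=list(range(241,263))
for n in(10,11,12): edge(f'pics/side{n}.png',cols,246,254,'side',.064,90)
edge('pics/side6.png',list(range(258,262)),240,250,'side',.064,90)
g=cv2.imread('pics/top0.png').sum(2)/3
# bottom edge of base plate, and rails
print(g[228:250,255:290:3].astype(int).T)
E
```

```text
pics/side10.png 22 0.028 [[0.5371 0.0573]
 [0.5415 0.004 ]] yaw 4.69
pics/side11.png 22 0.051 [[0.5372 0.0573]
 [0.5418 0.004 ]] yaw 4.96
pics/side12.png 22 0.035 [[0.5371 0.0573]
 [0.5417 0.004 ]] yaw 4.9
pics/side6.png 4 0.227 [[0.5837 0.0196]
 [0.5794 0.0112]] yaw -27.31
[[127 177 155 215 247 246 244 244 244 244 245 245 245 245 244 244 243 243
  240 241 238 234]
 [  2  27 196 250 248 246 243 244 245 245 244 244 244 243 243 242 243 243
  244 244 244 244]
 [225   0 105 236 248 244 246 224 222 217 197 187 233 246 244 246 229 158
  218 209 211 241]
 [231 189   0 214 252 244 244 248 218 183 137 213 249 245 244 246 234 222
  202 108 224 250]
 [239 255 249 246 244 244 244 247 231 196 118 220 250 245 245 249 216 235
  217 103 229 250]
 [ 19 239 255 247 244 246 224 222 218 195 126 220 249 245 247 228 161 228
  223 187 238 247]
 [ 39  20 239 255 247 245 247 225 192 142 217 249 245 244 247 234 220 205
  115 225 250 244]
 [ 24  38  20 241 255 248 248 232 195 113 218 251 245 245 249 217 237 209
   84 227 250 244]
 [189  24  37  19 244 255 243 223 217 182 232 248 245 247 227 149 236 235
  200 238 246 244]
 [238 206  25  26   0 223 227 184 156 225 249 245 244 247 235 208 211 132
  222 250 244 244]
 [ 30  34  22 249 255 255 232 177 126 228 248 244 244 247 218 178 198 170
  232 249 248 253]
 [ 45  45  43  41  28   0 142 167 187 209 236 254 255 255 255 255 249 199
  130  92  62 130]]
```

```bash
python3 - <<'E'
from h import *
g=cv2.imread('pics/side9.png').sum(2)/3.
for c in (256,258,260,262): print(c,[int(v) for v in g[240:262,c]])
g=cv2.imread('pics/side8.png').sum(2)/3.
for c in (244,250,256,260): print(c,[int(v) for v in g[240:262,c]])
c=np.array([.5555,.0325]); ex=np.array([.9962,.087])
for s in(.551,.553,.555):
  for nm,x,z in(('far lip top',.012,.064),('far rail top',.0075,.056),('near lip top',-.012,.064),('near rail bend out',-.0105,.056),('rail/disc',-.0105,.044)):
    print(s,nm,proj('side',[[s+x,.0325,z]])[0].round(2), proj('top',[[s+x,.0325,z]])[0].round(2))
E
```

```text
256 [43, 41, 99, 184, 204, 185, 149, 134, 144, 149, 144, 113, 129, 111, 110, 129, 134, 135, 131, 110, 110, 141]
258 [43, 35, 34, 102, 193, 211, 167, 136, 144, 144, 133, 118, 128, 113, 112, 131, 132, 133, 129, 110, 108, 141]
260 [45, 39, 26, 36, 103, 182, 136, 134, 144, 145, 137, 118, 128, 110, 112, 129, 133, 134, 130, 108, 110, 134]
262 [42, 41, 36, 33, 45, 88, 116, 135, 147, 148, 139, 119, 132, 115, 111, 130, 132, 132, 124, 109, 109, 112]
244 [39, 41, 45, 44, 41, 41, 53, 102, 146, 149, 150, 135, 134, 113, 112, 137, 136, 134, 134, 111, 109, 108]
250 [40, 43, 38, 44, 43, 43, 58, 104, 143, 148, 147, 133, 133, 110, 108, 130, 135, 133, 132, 108, 107, 139]
256 [39, 40, 43, 44, 40, 36, 53, 104, 147, 146, 141, 113, 130, 112, 110, 130, 134, 134, 131, 111, 106, 109]
260 [43, 45, 44, 39, 36, 41, 57, 107, 145, 144, 140, 118, 129, 112, 110, 128, 132, 132, 130, 110, 109, 126]
0.551 far lip top [252.04 246.92] [272.6  236.81]
0.551 far rail top [251.88 250.46] [272.93 239.  ]
0.551 near lip top [250.77 251.22] [272.47 246.03]
0.551 near rail bend out [250.93 253.71] [272.84 245.88]
0.551 rail/disc [251.05 257.84] [273.36 246.51]
0.553 far lip top [252.15 246.57] [272.61 236.04]
0.553 far rail top [251.99 250.11] [272.94 238.23]
0.553 near lip top [250.88 250.86] [272.48 245.26]
0.553 near rail bend out [251.04 253.35] [272.85 245.11]
0.553 rail/disc [251.16 257.47] [273.37 245.75]
0.555 far lip top [252.25 246.22] [272.62 235.28]
0.555 far rail top [252.09 249.75] [272.95 237.47]
0.555 near lip top [250.98 250.5 ] [272.49 244.49]
0.555 near rail bend out [251.14 252.99] [272.86 244.35]
0.555 rail/disc [251.26 257.1 ] [273.38 244.99]
```

The lip and rail rows (247.0 and 251 in the side view, 246 in the top view) put the slot centre at x≈0.552. The tool is at 0.5546, so the tile is sitting on the far flare at z≈0.055. I'll shift -2.5 mm and lower again.

Request:
jog_arm --motion '[{"dx": -0.001, "dy": -0.001, "dz": 0, "twist": 0}, {"dx": -0.001, "dy": -0.0025, "dz": 0, "twist": 0}, {"dx": 0.001, "dy": -0.0025, "dz": 0, "twist": 0}, {"dx": 0.003, "dy": -0.0025, "dz": 0, "twist": 0}, {"dx": 0.005, "dy": -0.0025, "dz": 0, "twist": 0}, {"dx": 0.007, "dy": -0.0025, "dz": 0, "twist": 0}, {"dx": 0.009, "dy": -0.0025, "dz": 0, "twist": 0}, {"dx": 0.009, "dy": -0.0025, "dz": 0, "twist": 0}]' --newtons 4

```text
t: 11.45
eef_pos: [0.5521, 0.0325, 0.0995]
ee_rot: [-1.361, 1.57, -2.845]
force: [0.1, -0.2, -1.0]
width: 0.062
```

```bash
python3 - <<'E'
from h import *
a=arm.grab_frame('side')[:,:,::-1]; cv2.imwrite(f'pics/side13.png',a)
z=cv2.resize(a[205:260,230:275],None,fx=12,fy=12,interpolation=cv2.INTER_CUBIC)
cv2.imwrite(f'pics/zz13.png',cv2.convertScaleAbs(z,alpha=3,beta=-40))
goto([.552,.0325,.113],95)
g=a.sum(2)/3
for c in((244,250),(250,256),(256,261)): print([int(v) for v in g[212:256,c[0]:c[1]].mean(1)])
E
```

```text
t 11.5 pos [0.5522 0.0325 0.0997] jaw -85.0 toolx [-0. -0. -1.] tooly [ 0.996  0.087 -0.   ] q [ 0.41  0.29 -0.44 -0.   -0.84  1.25] F [ 0.11  0.03 -0.55] w 0.0621
d mm [-13.3  -0.2  -0.1] twist -0.0 or 180.0
[50, 39, 77, 135, 72, 70, 100, 66, 52, 49, 55, 83, 132, 57, 40, 44, 43, 44, 43, 44, 45, 44, 43, 45, 43, 44, 44, 44, 45, 44, 45, 43, 44, 44, 45, 44, 43, 41, 44, 81, 135, 113, 112, 135]
[51, 33, 57, 90, 66, 74, 98, 49, 41, 40, 48, 81, 130, 56, 39, 44, 44, 44, 43, 44, 44, 44, 44, 45, 43, 45, 44, 43, 44, 45, 43, 44, 45, 44, 44, 44, 44, 43, 43, 78, 135, 113, 111, 129]
[45, 35, 36, 44, 59, 75, 97, 53, 43, 38, 37, 77, 133, 58, 38, 43, 43, 45, 43, 46, 43, 44, 44, 44, 44, 42, 43, 45, 44, 43, 44, 44, 44, 44, 44, 43, 44, 42, 46, 78, 130, 112, 110, 129]
```

View pics/zz13.png

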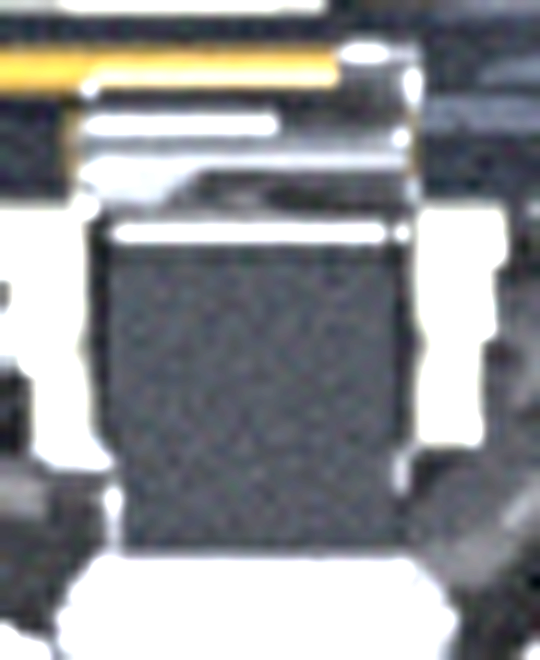

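The tile dropped: its bright top band is now at rows 223–225, predicted 223.7–225.9 when seated. The force still shows its weight, so it is about 2 mm above the floor. I'll lower a little more.

Request:
jog_arm --motion '[{"dx": 0.001, "dy": 0, "dz": 0, "twist": 0}, {"dx": 0.002, "dy": 0, "dz": 0, "twist": 0}, {"dx": 0.003, "dy": 0, "dz": 0, "twist": 0}, {"dx": 0.004, "dy": 0, "dz": 0, "twist": 0}, {"dx": 0.005, "dy": 0, "dz": 0, "twist": 0}, {"dx": 0.005, "dy": 0, "dz": 0, "twist": 0}, {"dx": 0.005, "dy": 0, "dz": 0, "twist": 0}]'

```text
t: 12.08
eef_pos: [0.5533, 0.0326, 0.0959]
ee_rot: [1.611, 1.569, 0.127]
force: [1.7, 0.3, 4.2]
width: 0.0618
```

```bash
python3 - <<'E'
from h import *
a=arm.grab_frame('side')[:,:,::-1]; cv2.imwrite(f'pics/side14.png',a)
goto([.552,.0325,.113],95)
g=a.sum(2)/3
for c in((244,250),(250,256),(256,261)): print([int(v) for v in g[212:256,c[0]:c[1]].mean(1)])
E
```

```text
t 12.13 pos [0.5532 0.0326 0.0958] jaw -85.0 toolx [ 0.002  0.    -1.   ] tooly [0.996 0.087 0.002] q [ 0.41  0.3  -0.44  0.   -0.83  1.25] F [1.18 0.64 4.31] w 0.062
d mm [-17.2  -1.2   0. ] twist 0.0 or -180.0
[82, 44, 39, 39, 50, 69, 68, 63, 53, 50, 54, 55, 55, 38, 38, 44, 45, 44, 44, 45, 46, 44, 44, 45, 45, 45, 43, 44, 44, 45, 44, 44, 43, 44, 45, 44, 43, 43, 45, 81, 135, 112, 112, 136]
[81, 41, 36, 40, 48, 74, 72, 65, 44, 42, 46, 53, 56, 38, 39, 45, 45, 45, 45, 44, 44, 44, 45, 44, 45, 44, 45, 44, 44, 45, 45, 44, 43, 45, 44, 45, 44, 44, 44, 80, 137, 113, 110, 129]
[57, 37, 36, 39, 51, 81, 75, 66, 47, 39, 32, 33, 32, 39, 42, 45, 44, 46, 45, 44, 46, 44, 44, 45, 44, 45, 44, 44, 43, 45, 43, 45, 44, 44, 45, 44, 45, 43, 46, 80, 133, 113, 110, 129]
```

It's seated: 4.3 N reaction on the floor and the top edge at row ≈226. I'll ease the push off and open slightly.

Request:
jog_arm --motion '[{"dx": -0.002, "dy": 0, "dz": 0, "twist": 0}, {"dx": -0.003, "dy": 0, "dz": 0, "twist": 0}, {"dx": -0.003, "dy": 0, "dz": 0, "twist": 0}]'

```text
t: 12.38
eef_pos: [0.552, 0.0325, 0.0979]
ee_rot: [-1.701, 1.57, 3.098]
force: [1.3, -0.5, -0.6]
width: 0.0621
```

Request:
jog_arm --motion '[{"dx": 0, "dy": 0, "dz": 0, "twist": 0}, {"dx": 0, "dy": 0, "dz": 0, "twist": 0}, {"dx": 0, "dy": 0, "dz": 0, "twist": 0}, {"dx": 0, "dy": 0, "dz": 0, "twist": 0}]' --gripper 0.066

```text
t: 12.72
eef_pos: [0.5521, 0.0324, 0.0979]
ee_rot: [-1.369, 1.57, -2.852]
force: [-0.2, -0.1, -0.5]
width: 0.0658
```

```bash
python3 - <<'E'
from h import *
a=arm.grab_frame('side')[:,:,::-1]; cv2.imwrite(f'pics/side15.png',a)
z=cv2.resize(a[205:260,230:275],None,fx=12,fy=12,interpolation=cv2.INTER_CUBIC)
cv2.imwrite(f'pics/zz15.png',cv2.convertScaleAbs(z,alpha=3,beta=-40))
goto([.552,.0325,.113],95)
g=a.sum(2)/3
for c in((244,250),(250,256),(256,261)): print([int(v) for v in g[212:256,c[0]:c[1]].mean(1)])
E
```

```text
t 12.77 pos [0.5521 0.0325 0.098 ] jaw -85.0 toolx [-0. -0. -1.] tooly [ 0.996  0.087 -0.   ] q [ 0.41  0.29 -0.44 -0.   -0.84  1.24] F [-0.35 -0.02 -0.43] w 0.0659
d mm [-15.   -0.1  -0.1] twist -0.0 or 180.0
[43, 37, 38, 45, 66, 77, 66, 60, 53, 50, 55, 54, 56, 47, 40, 43, 45, 45, 44, 43, 44, 45, 44, 44, 45, 44, 43, 43, 44, 43, 43, 44, 43, 44, 45, 43, 45, 42, 45, 81, 135, 113, 113, 135]
[43, 33, 39, 46, 68, 79, 62, 44, 43, 42, 47, 54, 56, 48, 39, 45, 44, 45, 45, 44, 45, 43, 44, 44, 44, 44, 44, 44, 44, 44, 44, 43, 44, 45, 43, 44, 44, 43, 43, 79, 136, 113, 110, 130]
[44, 34, 36, 51, 83, 81, 61, 47, 44, 41, 32, 33, 41, 53, 43, 44, 44, 45, 45, 44, 44, 45, 45, 44, 44, 44, 45, 42, 43, 44, 42, 44, 44, 45, 45, 44, 43, 43, 43, 79, 131, 113, 111, 130]
```

View pics/zz15.png

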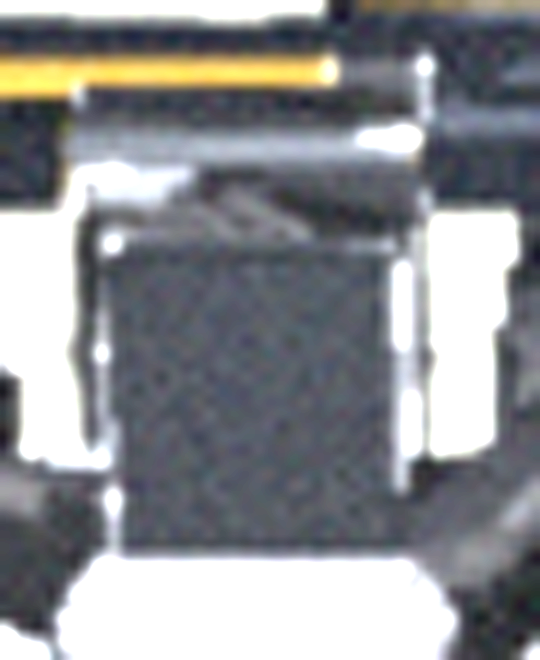

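The tile stands with a gap on both sides (zoom x 95 and 425) and its top edge level at row 225. I'll open further and retreat straight up.

Request:
jog_arm --motion '[{"dx": 0, "dy": 0, "dz": 0, "twist": 0}, {"dx": 0, "dy": 0, "dz": 0, "twist": 0}, {"dx": 0, "dy": 0, "dz": 0, "twist": 0}, {"dx": 0, "dy": 0, "dz": 0, "twist": 0}, {"dx": -0.005, "dy": 0, "dz": 0, "twist": 0}, {"dx": -0.015, "dy": 0, "dz": 0, "twist": 0}, {"dx": -0.03, "dy": 0, "dz": 0, "twist": 0}, {"dx": -0.05, "dy": 0, "dz": 0, "twist": 0}, {"dx": -0.07, "dy": 0, "dz": 0, "twist": 0}, {"dx": -0.08, "dy": 0, "dz": 0, "twist": 0}, {"dx": -0.08, "dy": 0, "dz": 0, "twist": 0}]' --gripper 0.078

```text
t: 13.68
eef_pos: [0.5538, 0.0329, 0.1814]
ee_rot: [1.776, 1.565, 0.292]
force: [-0.5, -0.2, -0.5]
width: 0.0783
```

```bash
python3 - <<'E'
from h import *
a=arm.grab_frame('side')[:,:,::-1]; cv2.imwrite(f'pics/side16.png',a)
z=cv2.resize(a[195:275,220:290],None,fx=8,fy=8,interpolation=cv2.INTER_CUBIC)
cv2.imwrite(f'pics/zz16.png',cv2.convertScaleAbs(z,alpha=1.6,beta=0))
goto([.456,.0235,.17],95)
E
```

```text
t 13.73 pos [0.5529 0.0328 0.1796] jaw -85.0 toolx [ 0.003  0.001 -1.   ] tooly [0.996 0.087 0.003] q [ 0.41  0.21 -0.34  0.   -1.02  1.25] F [-0.27 -0.48 -0.14] w 0.078
d mm [  9.3 -97.4   0.8] twist -0.0 or 180.0
```

View pics/zz16.png

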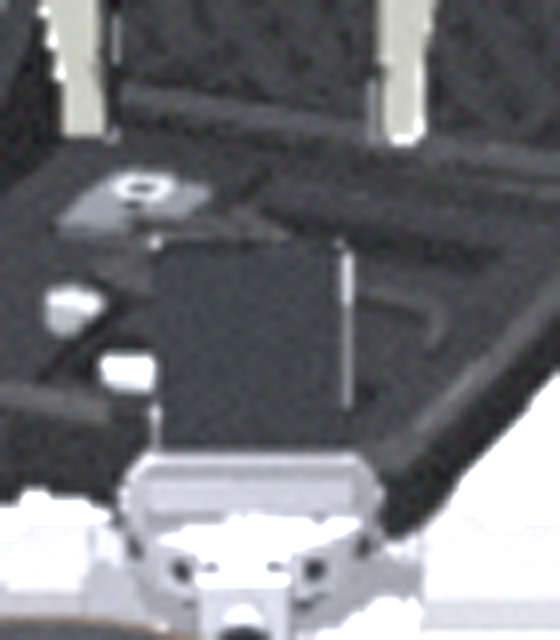

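The tile stands freely, with its top edge level at zoom row 240 and columns 155–345. Now I'll go above the knob.

Request:
jog_arm --motion '[{"dx": 0, "dy": -0.02, "dz": 0.001, "twist": 0}, {"dx": 0, "dy": -0.045, "dz": 0.001, "twist": 0}, {"dx": 0.005, "dy": -0.07, "dz": 0.001, "twist": 0}, {"dx": 0.02, "dy": -0.09, "dz": 0.001, "twist": 0}, {"dx": 0.04, "dy": -0.098, "dz": 0.001, "twist": 0}, {"dx": 0.06, "dy": -0.098, "dz": 0.001, "twist": 0}, {"dx": 0.07, "dy": -0.098, "dz": 0.001, "twist": 0}, {"dx": 0.07, "dy": -0.098, "dz": 0.001, "twist": 0}, {"dx": 0.07, "dy": -0.098, "dz": 0.001, "twist": 0}]' --gripper 0.045

```text
t: 14.48
eef_pos: [0.4541, 0.0226, 0.1073]
ee_rot: [-1.172, 1.568, -2.656]
force: [-0.4, 0.1, 1.0]
width: 0.0448
```

```bash
python3 - <<'E'
from h import *
for n,(x,y) in(("side",(210,190)),("top",(225,200))):
    a=arm.grab_frame(n)[:,:,::-1]; cv2.imwrite(f'pics/{n}17.png',a)
    cv2.imwrite(f'pics/{n}17z.png',cv2.resize(a[y:y+100,x:x+100],None,fx=6,fy=6,interpolation=cv2.INTER_CUBIC))
goto([.455,.0238,.026],95)
for P in([.455,.024,.044],[.445,.024,.044],[.552,.0325,.132]): print(proj('side',[P])[0]-[210,190],proj('top',[P])[0]-[225,200])
E
```

```text
t 14.58 pos [0.4551 0.0231 0.1084] jaw -85.0 toolx [ 0. -0. -1.] tooly [0.996 0.087 0.   ] q [ 0.49  0.13 -0.63  0.   -0.81  1.17] F [-0.96 -0.04  0.14] w 0.0449
d mm [82.4 -0.  -0.8] twist -0.0 or 180.0
[39.7237404  84.52943089] [51.23428819 79.2415893 ]
[39.15337391 86.5774384 ] [51.19305922 83.09963952]
[40.78722225 34.93864781] [44.3638825  37.00206922]
```

View pics/side17z.png

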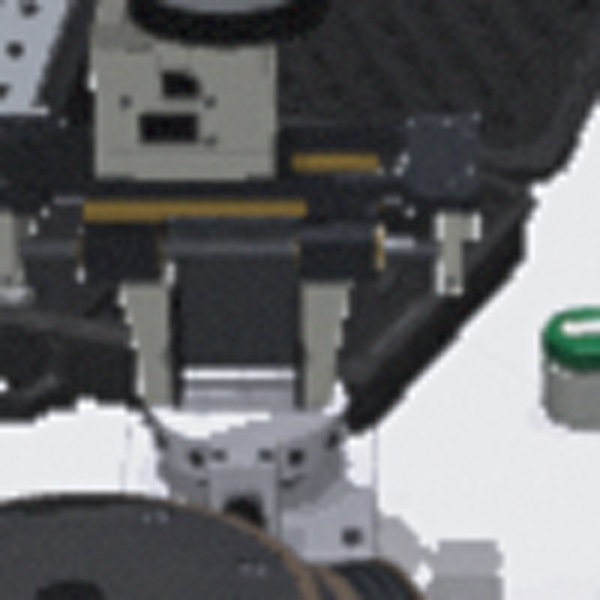

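View pics/top17z.png

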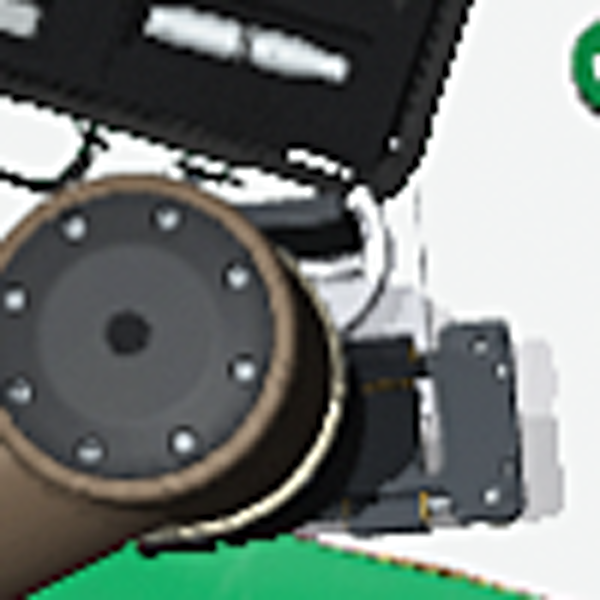

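The knob shows at zoom (242,508), between the fingers at 150 and 325, and the tile is still standing. Descending to the knob.

Request:
jog_arm --motion '[{"dx": 0.02, "dy": 0, "dz": -0.0008, "twist": 0}, {"dx": 0.04, "dy": 0, "dz": -0.0008, "twist": 0}, {"dx": 0.055, "dy": 0, "dz": -0.0008, "twist": 0}, {"dx": 0.067, "dy": 0, "dz": -0.0008, "twist": 0}, {"dx": 0.075, "dy": 0, "dz": -0.0008, "twist": 0}, {"dx": 0.08, "dy": 0, "dz": -0.0008, "twist": 0}, {"dx": 0.082, "dy": 0, "dz": -0.0008, "twist": 0}, {"dx": 0.082, "dy": 0, "dz": -0.0008, "twist": 0}, {"dx": 0.082, "dy": 0, "dz": -0.0008, "twist": 0}]'

```text
t: 15.33
eef_pos: [0.4551, 0.0239, 0.0266]
ee_rot: [1.87, 1.57, 0.386]
force: [0.4, 0.1, 0.2]
width: 0.045
```

```bash
python3 - <<'E'
from h import *
for n,(x,y) in(("side",(210,190)),):
    a=arm.grab_frame(n)[:,:,::-1]; cv2.imwrite(f'pics/{n}18.png',a)
    cv2.imwrite(f'pics/{n}18z.png',cv2.resize(a[y:y+100,x:x+100],None,fx=6,fy=6,interpolation=cv2.INTER_CUBIC))
goto([.455,.0238,.026],95)
E
```

```text
t 15.38 pos [0.4551 0.024  0.0267] jaw -85.0 toolx [ 0.001  0.    -1.   ] tooly [0.996 0.087 0.001] q [ 0.49  0.26 -0.72  0.   -0.59  1.17] F [ 0.32 -0.52 -0.49] w 0.0445
d mm [ 0.7 -0.2  0.2] twist -0.0 or 180.0
```

View pics/side18z.png

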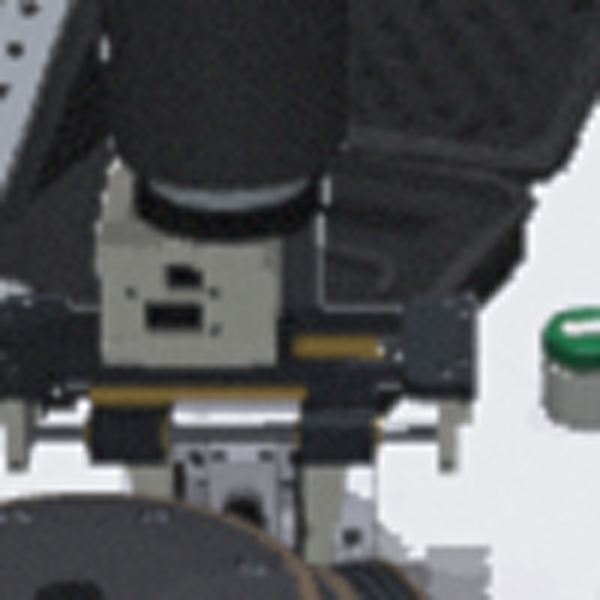

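The fingers straddle the knob (fingers at zoom 150 and 322, knob at 242). I'll close firmly.

Request:
jog_arm --motion '[{"dx": 0, "dy": 0, "dz": 0, "twist": 0}, {"dx": 0, "dy": 0, "dz": 0, "twist": 0}, {"dx": 0, "dy": 0, "dz": 0, "twist": 0}, {"dx": 0, "dy": 0, "dz": 0, "twist": 0}, {"dx": 0, "dy": 0, "dz": 0, "twist": 0}, {"dx": 0, "dy": 0, "dz": 0, "twist": 0}, {"dx": 0, "dy": 0, "dz": 0, "twist": 0}]' --gripper 0.01 --newtons 40

```text
t: 15.97
eef_pos: [0.4547, 0.0237, 0.0262]
ee_rot: [0.475, 1.571, -1.008]
force: [-0.2, -1.2, 2.9]
width: 0.019
```

The opening is 19–20 mm, matching the knob. Pulling back slowly.

Request:
jog_arm --motion '[{"dx": 0, "dy": -0.002, "dz": 0, "twist": 0}, {"dx": 0, "dy": -0.004, "dz": 0, "twist": 0}, {"dx": 0, "dy": -0.006, "dz": 0, "twist": 0}, {"dx": 0, "dy": -0.008, "dz": 0, "twist": 0}, {"dx": 0, "dy": -0.01, "dz": 0, "twist": 0}, {"dx": 0, "dy": -0.012, "dz": 0, "twist": 0}, {"dx": 0, "dy": -0.013, "dz": 0, "twist": 0}, {"dx": 0, "dy": -0.014, "dz": 0, "twist": 0}, {"dx": 0, "dy": -0.014, "dz": 0, "twist": 0}, {"dx": 0, "dy": -0.014, "dz": 0, "twist": 0}]'

```text
t: 16.8
eef_pos: [0.4425, 0.0226, 0.0263]
ee_rot: [1.563, 1.568, 0.08]
force: [9.8, -8.8, -6.2]
width: 0.019
```

```bash
python3 - <<'E'
from h import *
goto([.455,.0238,.026],95)
E
```

```text
t 16.8 pos [0.4425 0.0226 0.0263] jaw -85.0 toolx [ 0.003  0.    -1.   ] tooly [0.996 0.088 0.003] q [ 0.5   0.25 -0.75  0.   -0.57  1.16] F [ 9.8  -8.83 -6.2 ] w 0.019
d mm [ 0.3 12.6 -0.1] twist 0.0 or -180.0
```

Pulled 12.2 mm with 9.8 N. I'll relieve the side load a little and go to the stop.

Request:
jog_arm --motion '[{"dx": 0.0003, "dy": -0.0005, "dz": 0.0003, "twist": 0}, {"dx": 0.0005, "dy": -0.001, "dz": 0.0005, "twist": 0}, {"dx": 0.0005, "dy": -0.0015, "dz": 0.0006, "twist": 0}, {"dx": 0.0005, "dy": -0.002, "dz": 0.0006, "twist": 0}, {"dx": 0.0005, "dy": -0.0025, "dz": 0.0006, "twist": 0}, {"dx": 0.0005, "dy": -0.0025, "dz": 0.0006, "twist": 0}, {"dx": 0.0005, "dy": -0.0025, "dz": 0.0006, "twist": 0}]'

```text
t: 17.38
eef_pos: [0.4411, 0.0224, 0.0263]
ee_rot: [1.725, 1.566, 0.243]
force: [9.6, -6.2, -4.1]
width: 0.0191
```

```bash
python3 - <<'E'
from h import *
for n,(x,y) in(("side",(210,190)),("top",(225,200))):
    a=arm.grab_frame(n)[:,:,::-1]; cv2.imwrite(f'pics/{n}19.png',a)
    cv2.imwrite(f'pics/{n}19z.png',cv2.resize(a[y:y+100,x:x+100],None,fx=6,fy=6,interpolation=cv2.INTER_CUBIC))
goto([.455,.0238,.026],95)
E
```

```text
t 17.48 pos [0.441  0.0224 0.0262] jaw -84.9 toolx [ 0.005  0.001 -1.   ] tooly [0.996 0.088 0.005] q [ 0.5   0.24 -0.76  0.   -0.57  1.16] F [10.45 -5.97 -2.92] w 0.0189
d mm [ 0.3 14.1 -0.2] twist 0.1 or -179.9
```

View pics/side19z.png

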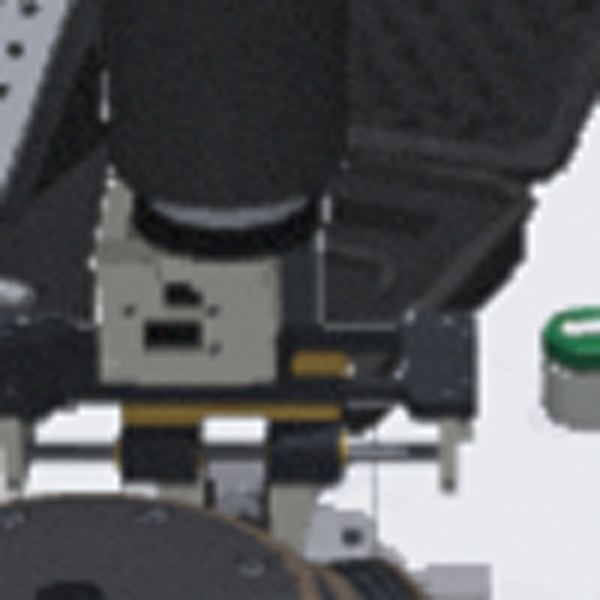

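View pics/top19z.png

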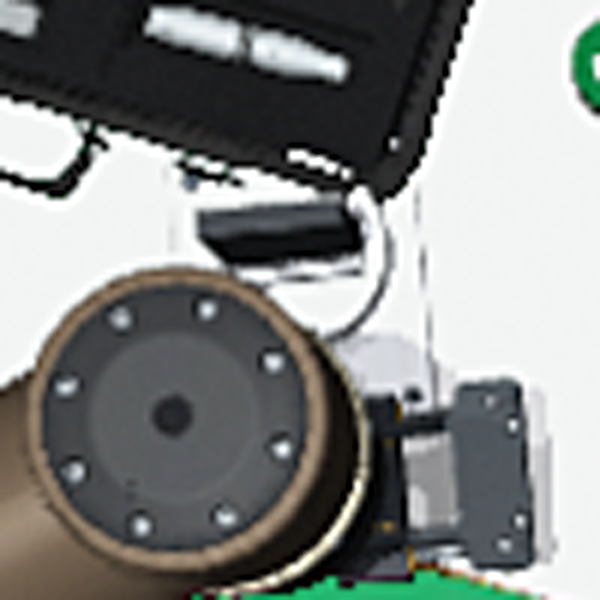

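Moved 13.7 mm with about 10.4 N, which matches the spring. The tile still stands. I'll pull a bit more to confirm the stop by the force rise.

Request:
jog_arm --motion '[{"dx": 0.0002, "dy": -0.0005, "dz": 0.0003, "twist": 0}, {"dx": 0.0003, "dy": -0.001, "dz": 0.0006, "twist": 0}, {"dx": 0.0003, "dy": -0.0015, "dz": 0.0008, "twist": 0}, {"dx": 0.0003, "dy": -0.002, "dz": 0.0008, "twist": 0}, {"dx": 0.0003, "dy": -0.002, "dz": 0.0008, "twist": 0}, {"dx": 0.0003, "dy": -0.002, "dz": 0.0008, "twist": 0}, {"dx": 0.0003, "dy": -0.002, "dz": 0.0008, "twist": 0}, {"dx": 0.0003, "dy": -0.002, "dz": 0.0008, "twist": 0}, {"dx": 0.0003, "dy": -0.002, "dz": 0.0008, "twist": 0}]'

```text
t: 18.23
eef_pos: [0.4407, 0.0223, 0.0263]
ee_rot: [1.796, 1.563, 0.314]
force: [13.7, -4.8, -6.6]
width: 0.0188
```

Request:
jog_arm --motion '[{"dx": 0, "dy": 0, "dz": 0, "twist": 0}, {"dx": 0, "dy": 0, "dz": 0, "twist": 0}, {"dx": 0, "dy": 0, "dz": 0, "twist": 0}, {"dx": 0, "dy": 0, "dz": 0, "twist": 0}, {"dx": 0, "dy": 0, "dz": 0, "twist": 0}, {"dx": 0, "dy": 0, "dz": 0, "twist": 0}]'

```text
t: 18.73
eef_pos: [0.4407, 0.0223, 0.0263]
ee_rot: [1.796, 1.563, 0.314]
force: [13.1, -4.7, -6.0]
width: 0.0189
```

```bash
python3 - <<'E'
from h import *
for n,(x,y) in(("side",(210,190)),("top",(225,200))):
    a=arm.grab_frame(n)[:,:,::-1]; cv2.imwrite(f'pics/{n}20.png',a)
    cv2.imwrite(f'pics/{n}20z.png',cv2.resize(a[y:y+100,x:x+100],None,fx=6,fy=6,interpolation=cv2.INTER_CUBIC))
goto([.455,.0238,.026],95)
E
```

```text
t 18.83 pos [0.4407 0.0223 0.0263] jaw -84.9 toolx [ 0.007  0.002 -1.   ] tooly [0.996 0.089 0.008] q [ 0.5   0.24 -0.76  0.   -0.56  1.16] F [12.53 -3.45 -5.6 ] w 0.0189
d mm [ 0.4 14.4 -0.2] twist 0.1 or -179.9
```

View pics/top20z.png

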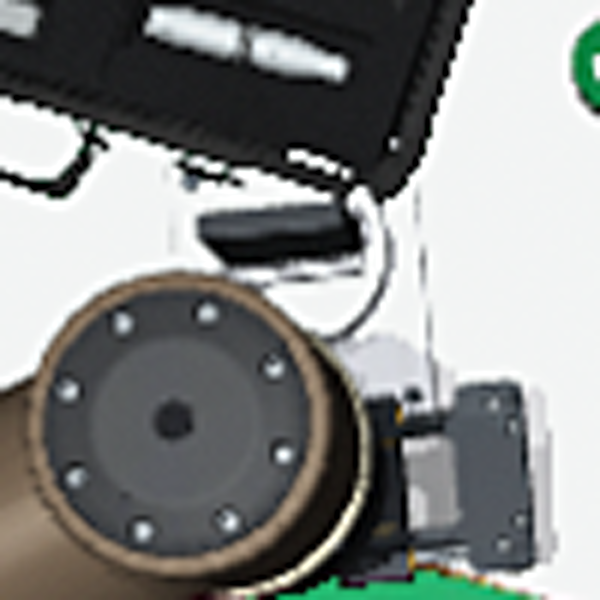

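View pics/side20z.png

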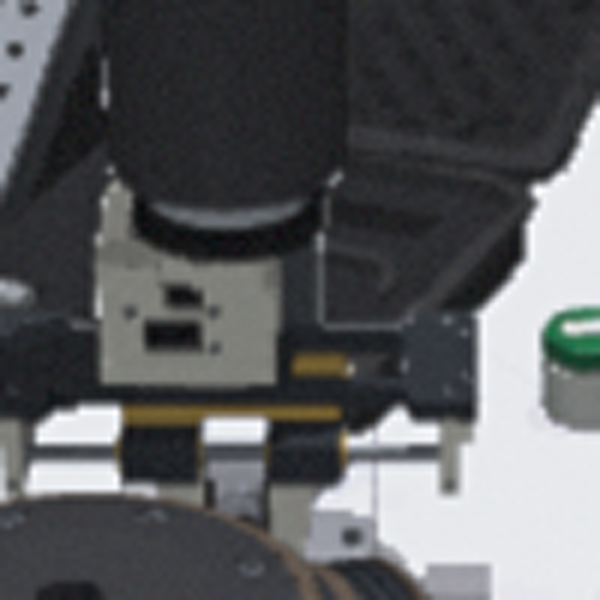

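The position no longer advances and the force has risen to 13 N, so the pin is at its stop. One check of the tile's position before handing in.

```bash
python3 - <<'E'
from h import *
g=cv2.imread('pics/top20.png').max(2); m=np.zeros_like(g); m[231:245,256:288]=(g[231:245,256:288]<110)
n,L,S,C=cv2.connectedComponentsWithStats(m); i=1+S[1:,4].argmax(); c=max(cv2.findContours((L==i).astype(np.uint8),0,1)[0],key=cv2.contourArea)
print(S[i],C[i]); P=plane('top',[C[i]],.11); print('tile mid approx',P)
d=P[0,:2]-[.552,.0325]; print('stage frame',d@[.9963,.0854],d@[-.0854,.9963])
for tx in(0,6,-6): print(tx,[proj('top',[[.552+x,.0325+y,z]])[0].round(1) for x,y,z in((.006,.031,.132),(.006,-.031,.132),(-.006,-.031,.132),(-.006,.031,.132),(-.006,-.031,.064),(-.006,.031,.064))]) if tx==0 else None
E
```

```text
[258 231  28  14 247] [271.91093117 238.52226721]
tile mid approx [[0.55154427 0.02876556 0.11      ]]
stage frame -0.0007729619899816266 -0.0036817048703811197
0 [array([256.9, 234.6]), array([282. , 234.5]), array([281.9, 239.4]), array([256.8, 239.5]), array([284.5, 243.3]), array([260.5, 243.4])]
```

```bash
python3 -c "
from station import arm
print(arm.job_done()); s=arm.get_state(); print(s['t'],s['eef_pos'],s['force'],s['width'])"
```

```text
the job is handed in; nothing more can be done
None
the job is handed in; nothing more can be done
```

The black tile stands upright in the stage slot, let go, and the job was handed in at about 19 s with the gripper still holding the knob back at its stop.

**How it went:**
- I gripped the larger tile near one end with a light grip, let it swing down, and carried it to the slot.
- The first try at the slot met the far lip. Another left the tile sitting on that lip's flare, because my first slot estimate was about 3 mm too far in x. I re-measured the lips and corrected it.
- Seating gave a floor reaction of about 4 N. After release there was a gap on both sides of the tile.
- I then gripped the knob at 40 N and pulled it straight back.

**Last checks:**
- **Tile:** the top view put its middle about 1 mm across and 4 mm along from the slot centre. The side view had shown its top edge level and at seated height after release. Since it was mostly hidden in the last pictures, I did not measure its lean again.
- **Pin:** the tool moved 14 mm. It then stopped advancing while the pull rose from about 10 N to 13 N, so the pin is at its stop. The opening stayed at 19 mm.

**Disagreements:**
- The estimates of the slot's x position differed by about 3 mm between features.
- A side load of about 3–5 N and a vertical load of about 6 N remained on the tool at the end.
- None of the loose things was touched knowingly, and I did not re-measure their positions.

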